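# Compare two centrifuge bottles on the dial scale

### The arm

A 6-joint arm with a two-finger parallel gripper is mounted at the origin on the work surface. World frame = base frame: x ahead of the robot, y to its left, z up, the work surface at z = 0. Lengths are in mm, angles in rad, forces in N, time in s.
With the tool pointing down it reaches from about 275 to 1000 mm from the base axis. Payload 8.4 kg.
Tool frame: the origin (TCP) lies midway between the tips of the shut fingers; the grasp point (between the pads) lies behind it (r.pinch_z is the z of the grasp point in the tool frame, in mm); z points along the fingers, y is the direction in which the jaws open and shut (so a half turn about z gives the same grasp; the last joint's range is limited). The gripper opens to 85 mm and grips with 20 to 120 N. Pads are 22 mm wide; open, the fingers measure 114 mm over their backs; the gripper's body (76 mm by 85 mm) begins 54 mm behind the grasp point. The pads swing forward as they close: fully open they stand 13 mm farther back than shut.
Start: joints at [-1.12, 0.353, 1.633, -0, 1.155, -0.002], TCP at [273.427, -562.019, 231.281] pointing down, gripper open.
Joint ranges: [-2.63, 2.63], [-0.92, 2.1], [0.06, 2.66], [-1.3, 4.44], [0, 2.69], [-3.02, 3.02]. Speed limits (rad/s): [2.22, 2.22, 2.79, 3.14, 3.14, 3.14].

### API

Orientations are given as [roll, pitch, yaw] about the fixed x, y, z axes, in that order (R = Rz(yaw) Ry(pitch) Rx(roll)).
In Python, from rig import r, optics, ticket gives the robot as it stands.
- The arm moves only by the shell command python3 -m jog 'ROWS' [FORCE]. ROWS is text: rows parted by semicolons, each of 7 numbers parted by spaces: the closure in counts, from 0 (fully open) to 255 (shut), then the shift along the tool's x, y, z in mm, then the turn, a rotation vector about the tool's x, y, z in degrees. A call has 1 to 5 rows; each row shifts and turns the pose as measured when the row begins, along the tool's axes as they then stand; what a row does not reach is not made up. A row lasts 1/12 s, in which the tool goes at most 41.7 mm and 7.16 degrees, less where a joint would pass 70% of its speed; a pose out of reach is approached as far as the arm can. A call with a gripper value outside its range is refused whole. The fingers move at their own pace and stop on an object; FORCE is the grip in N (left out, the last holds). Time passes only in rows, so rows that do not move let the fingers close. It gives the time, the measured TCP pose, the force and the opening at its end, in the units of the state.
- r.sense(): the state, without advancing time (a new reading comes with each control period).
- optics.grab_frame(name): name is "side" or "top" or "wrist"; returns the picture (400x640x3 uint8, red, green, blue); there is no depth.
- optics.camera_info(name): a dict with "fx", "fy", "cx", "cy" (pixels), "world_from_camera" (4x4, takes a point from camera to world coordinates). Camera axes: x right, y down, z forward; pixel columns grow to the right and rows downward; lengths in mm; the calibration is good to about 2 mm. A picture is of the moment at which its call begins: read the wrist's pose just before it. camera_info takes no time and is no camera call; for the wrist camera it gives the pose at the moment of the call.
- ticket.sign_off(): hands the job in, once; it reports no verdict.
The state is a dict: "clock": time; "qpos": joint angles; "qvel": joint speeds; "joint_efforts": joint torques, N m; "eef_pos": TCP position; "tcp_rot": TCP orientation; "contact_force": force on the tool from outside, world axes, zero at the start; "wrist_torque": the same for the moment, N m; "opening": opening from 0.0 (shut) to 1.0 (fully open).
Only numpy, scipy, OpenCV 4.12 (cv2) and the standard library are available. Lean on these libraries where they do the work, as an engineer would, in place of code of your own. Each camera call takes 0.05 s, during which the arm holds its last target.

### The job

Compare the two centrifuge bottles before the spin: stand the one from the tray on the scale's pan, push the ribbed dial ring round until its zero arrowhead points at the tip of the needle, put that bottle back in the tray, then stand the other bottle on the pan so that the needle shows the difference. Turn the ring only while the tray's bottle is standing on the pan, and leave the ring where you set it. Set the bottles down upright and gently, without dropping them or bottoming the pan, and leave the other things on the bench alone.

Things in the scene. Friction and masses are not known exactly. Their poses are not given: they have to be found in the camera images.
- bottle_a_centre (a point): white plastic centrifuge bottle with a grey ribbed screw cap: body 62 mm across and 80 mm tall, a shoulder sloping in to the neck at 94 mm, cap 46 mm across from 101 mm up to the top at 130 mm; filled, shut, 280 to 420 g. This is the first one: at the start it stands in the grey tray, at the tray's end away from the robot. Point: on its axis half-way up, 65 mm above its foot; z up its axis
- bottle_b_centre (a point): white plastic centrifuge bottle with a grey ribbed screw cap: body 62 mm across and 80 mm tall, a shoulder sloping in to the neck at 94 mm, cap 46 mm across from 101 mm up to the top at 130 mm; filled, shut, 280 to 420 g. This is the other one: it starts on the black rubber mat; its weight differs from the first. Point: on its axis half-way up, 65 mm above its foot; z up its axis
- pan_top (a point): square steel pan of the dial scale, 145 x 145 mm with a 6 mm high rim round its edge, on springs; point: centre of its upper face, about 112 mm above the bench when empty; it sinks 15 mm per kg and bottoms after 24 mm (about 16 N); x points away from the scale's dial, z up
- dial_centre (a point): centre of the scale's round dial, on the turning axis, level with the flat upper face of the dark steel dial ring (ring 116 mm inside, 140 mm outside diameter, clear glass 2 mm below its face). The dial lies in front of the pan and leans 15 degrees towards the robot. Axes: x in the dial's plane to 12 o'clock (towards the pan), y left, z out of the dial, upwards
- rib (a point): one of the four equal finger ribs of the dial ring, which stand radially at 45, 135, 225 and 315 degrees clockwise from the zero arrowhead: each 18 mm long (55 to 73 mm off the axis), 10 mm thick, 17 mm above the ring's face. Point: middle of the top of the rib at 45 degrees, 64 mm off the axis
- zero_mark (a point): point of the black arrowhead that is the zero mark, painted on the white dial plate that turns with the ring; 45 mm from the dial's axis and 8 mm below the ring's upper face; the arrowhead is 15 mm long, 18 mm wide, and points at the dial's centre. The 39 other marks of the dial are plain lines, 25 g apart
- needle_tip (a point): tip of the black needle under the glass, 45 mm from the dial's axis and 8 mm below the ring's upper face; it moves round the dial with the load on the pan
- ring (a joint): angle of the dial ring with its white plate, rad, growing clockwise seen from above: the zero arrowhead's angle from 12 o'clock. Ribs stand at this angle + 0.785 + multiples of 1.571. Turns stiffly (about 0.08 N m, some 1.3 N at a rib), stays where it is left, stops at -2 and 5
- needle (a joint): angle of the needle from 12 o'clock, rad, growing clockwise seen from above: 0 with the pan empty, one full turn (6.283) per kg, settles in about half a second
- pan (a joint): how far the pan is pressed down, m: 0 empty, 0.015 per kg, bottoms at 0.024
- scale: white cast body of the scale, fixed, 320 mm long along x, 170 mm wide, housing top 73 mm above the bench; origin on the bench; x towards the pan (pan centre 75 mm along +x, dial centre about 89 mm along -x)
- tray_in (a point): shallow grey plastic tray, 210 x 150 mm outside, 22 mm tall, walls 4 mm, fixed; point: centre of its inner floor, 4 mm above the bench; x along its length, away from the robot; the jar stands at its near end, 100 mm from the bottle
- mat: flat black rubber mat, 210 x 150 mm, 4 mm thick, fixed; origin on the bench under its centre
- jar: small amber jar, 42 mm across, 58 mm tall, standing in the tray beside the bottle, not part of the job; origin under its foot
- dishes: stack of three round culture dishes, 93 mm across, 46 mm tall, on the rubber mat beside the other bottle, not part of the job; origin under the stack
- marker: marker pen lying on the bench, 135 mm long, 17 mm thick, not part of the job; origin on the bench under its middle, x along it
- timer: flat white bench timer, 70 x 60 mm, 18 mm thick, lying on the bench, not part of the job; origin under its middle
Mind the look-alikes: they are no part of the job. Leave any yellow look-alike of the part that bears bottle_a_centre alone.

How it is judged:
By the outcome, as a careful person would: the job done as asked, in the order asked, and still so for the second after the job is handed in, with the robot touching nothing.
It also fails if it takes over 72 s, if anything falls off the work surface, if the arm or the gripper's body presses on something with over 40 N, if the wrist force passes 120 N, or if a joint passes its speed limit or range.

## Working session

There is one attempt and no reset: what is moved stays moved. The work goes in short steps, Python scripts to look and compute and a shell command to move; the robot and the scene stay as the last step left them, time stands still between calls to the robot, and variables do not carry over. Pictures are saved under pics/ and viewed, and the job is handed in when it is done.

```bash
ls; mkdir -p pics; python3 - <<'E'
from rig import r, optics, ticket
import cv2
s=r.sense();print(s['clock'],s['eef_pos'],s['tcp_rot'],s['opening'],r.pinch_z)
for n in ["side","top","wrist"]:
    i=optics.grab_frame(n);cv2.imwrite(f"pics/{n}0.png",i[:,:,::-1])
    c=optics.camera_info(n);print(n,c['fx'],c['cx'],c['cy'],c['world_from_camera'])
E
```

```text
pics
0.0 [ 273.21104542 -561.60300332  230.55820657] [-3.14019322e+00  6.32021146e-06  4.52801411e-01] 1.000374982979654 -18.700000000000003
side 509.7969629300969 320.7558058000429 205.60939801595967 [[-9.77958855e-01 -1.61408933e-01  1.32452386e-01  3.60313619e+02]
 [-2.07989633e-01  6.97319770e-01 -6.85919420e-01  1.05058498e+03]
 [ 1.83518547e-02 -6.98349694e-01 -7.15521428e-01  1.15491150e+03]
 [ 0.00000000e+00  0.00000000e+00  0.00000000e+00  1.00000000e+00]]
top 421.5679999261234 325.6009765297753 197.33543426738035 [[-1.24608966e-02 -9.91554499e-01  1.29090675e-01  3.96832025e+02]
 [-9.99921612e-01  1.21986643e-02 -2.82188731e-03  7.06804177e+01]
 [ 1.22332124e-03 -1.29115719e-01 -9.91628779e-01  1.17766469e+03]
 [ 0.00000000e+00  0.00000000e+00  0.00000000e+00  1.00000000e+00]]
wrist 345.51296001439437 318.05985664261647 200.38490836793915 [[ 4.37850550e-01 -8.56772279e-01 -2.72448451e-01  3.42193880e+02]
 [-8.99044864e-01 -4.18031110e-01 -1.30262520e-01 -5.27535449e+02]
 [-2.28661225e-03  3.01978897e-01 -9.53311868e-01  3.72456071e+02]
 [ 0.00000000e+00  0.00000000e+00  0.00000000e+00  1.00000000e+00]]
```

View pics/side0.png

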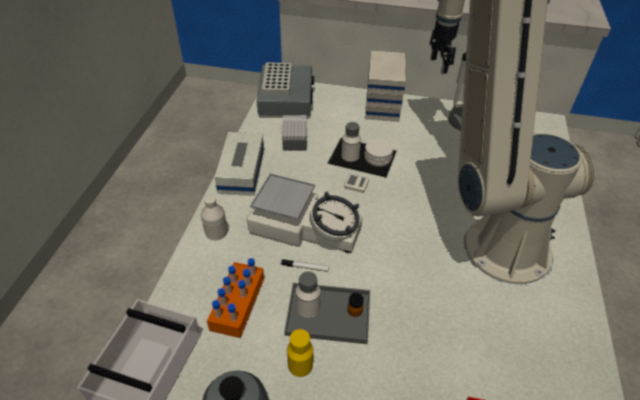

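View pics/top0.png

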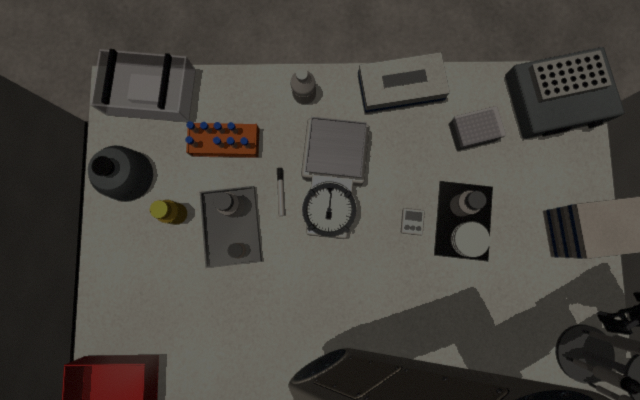

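View pics/wrist0.png

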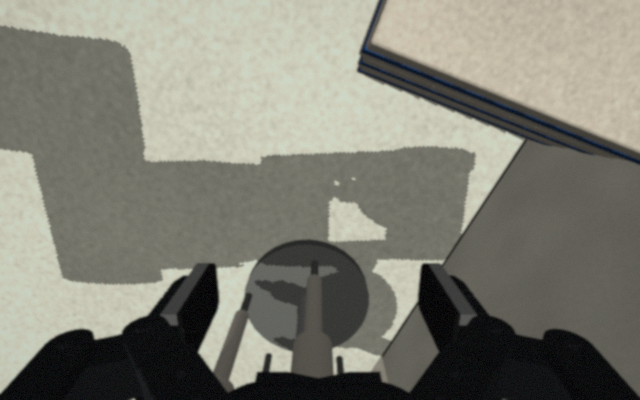

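```bash
cat > h.py <<'E'
import numpy as np, cv2
from rig import r, optics, ticket
from scipy.spatial.transform import Rotation as R
def ray(n,u,v,z,c=None):
    c=c or optics.camera_info(n);W=np.array(c['world_from_camera'])
    d=W[:3,:3]@np.array([(u-c['cx'])/c['fx'],(v-c['cy'])/c['fy'],1]);o=W[:3,3]
    return o+d*(z-o[2])/d[2]
def proj(n,p,c=None):
    c=c or optics.camera_info(n);W=np.array(c['world_from_camera'])
    q=W[:3,:3].T@(np.array(p)-W[:3,3]);return np.array([c['fx']*q[0]/q[2]+c['cx'],c['fy']*q[1]/q[2]+c['cy']])
def two(n1,u1,n2,u2):
    from scipy.optimize import least_squares
    return least_squares(lambda p:np.r_[proj(n1,p)-u1,proj(n2,p)-u2],[500,0,50])
E
python3 - <<'E'
import cv2
i=cv2.imread('pics/top0.png')
cv2.imwrite('pics/t_a.png',cv2.resize(i[100:280,190:390],None,fx=4,fy=4,interpolation=2)[:600])
cv2.imwrite('pics/t_b.png',cv2.resize(i[165:275,380:520],None,fx=5,fy=5,interpolation=2))
i=cv2.imread('pics/side0.png')
cv2.imwrite('pics/s_a.png',cv2.resize(i[160:350,220:400],None,fx=4,fy=4,interpolation=2)[:600])
cv2.imwrite('pics/s_a2.png',cv2.resize(i[250:350,270:400],None,fx=5,fy=5,interpolation=2)[:600])
cv2.imwrite('pics/s_b.png',cv2.resize(i[110:200,310:420],None,fx=6,fy=6,interpolation=2))
E
```

```text
(no output)
```

View pics/t_a.png

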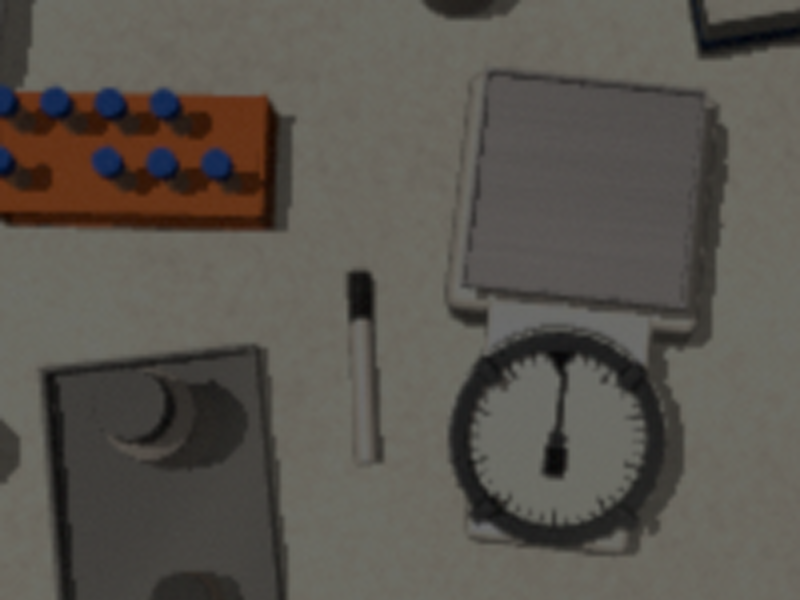

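View pics/t_b.png

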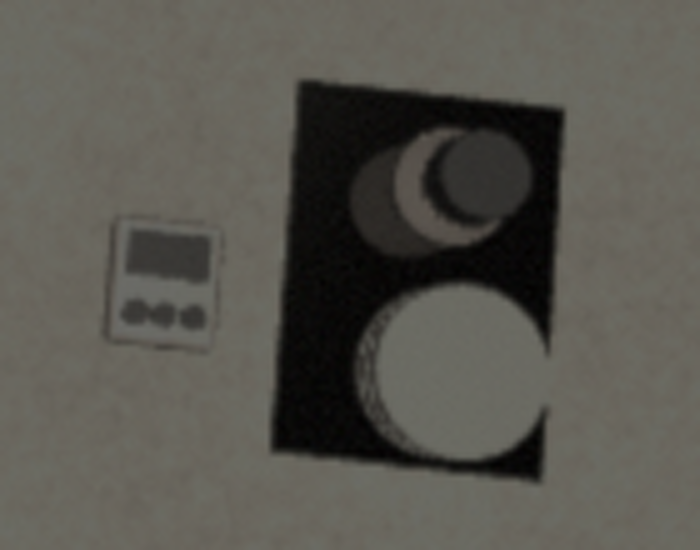

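View pics/s_a.png

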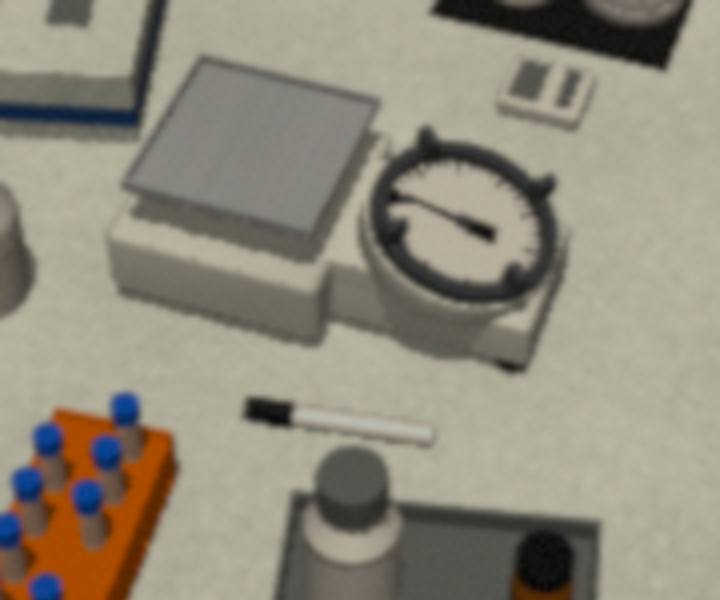

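View pics/s_a2.png

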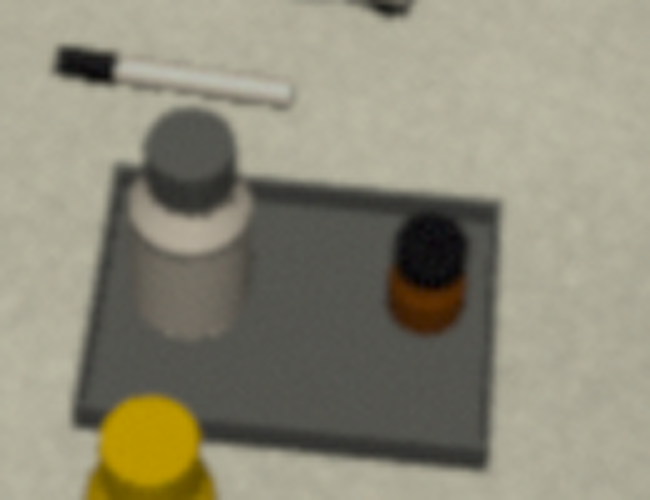

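View pics/s_b.png

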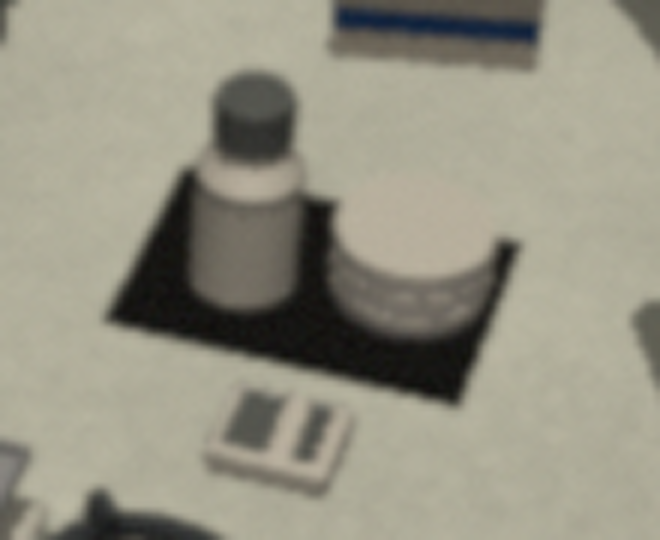

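```bash
python3 - <<'E'
from h import *
T=lambda a,b:np.array([a/4+190,b/4+100])
print('A top',ray('top',*T(138,407),134),'side',ray('side',308.2,279.2,134))
print('B top',ray('top',477.2,200,134),'side',ray('side',352.8,127.7,134))
cs=[ray('top',*T(*p),118) for p in [(487,70),(705,93),(690,308),(463,288)]]
for c in cs:print(c)
cs=np.array(cs);print('pan',cs.mean(0),[np.linalg.norm(cs[i]-cs[i-1]) for i in range(4)])
d=cs[0]+cs[1]-cs[2]-cs[3];e=cs[0]-cs[1]+cs[3]-cs[2];print('yaw',np.arctan2(d[1],d[0]),np.arctan2(-e[0],e[1]))
S=[ray('side',a/4+220,b/4+160,118) for a,b in [(204,56),(379,101),(308,236),(122,186)]];print('pan side',np.mean(S,0))
l=two('top',T(557,438),'side',np.array([464/4+220,221/4+160]));print('dial',l.x,l.fun)
tr=[T(45,370),T(260,347)];print([ray('top',*t,22) for t in tr])
E
```

```text
A top [524.70157898 319.81765357 134.        ] side [526.85125053 325.46097275 134.        ]
B top [ 521.33725141 -310.51212214  134.        ] side [ 521.01390395 -302.85092165  134.        ]
[744.43574399 101.05127329 118.        ]
[727.30612222 -40.20743119 118.        ]
[585.93413639 -27.1147168  118.        ]
[600.66893385 117.56086417 118.        ]
pan [664.58623411  37.82249737 118.        ] [np.float64(144.71165221671282), np.float64(142.29351894493254), np.float64(141.97696132720506), np.float64(145.42399384598815)]
yaw -0.1034465912867159 -0.11098175053677624
pan side [666.02572671  41.31673198 118.        ]
dial [506.52620132  58.53794461  90.92941614] [-0.00213054 -0.04118865  0.04468661  0.00925992]
[array([565.00519554, 411.35361739,  22.        ]), array([579.28403792, 262.78355775,  22.        ])]
```

```bash
cat >> h.py <<'E'
def go(pos,psi=None,Rt=None):
    s=r.sense();Rc=R.from_euler('xyz',s['tcp_rot']);p=np.array(s['eef_pos'])
    d=Rc.inv().apply(np.array(pos)-p);n=np.linalg.norm(d)
    print('clk',round(s['clock'],2),'pos',p.round(1),'F',np.round(s['contact_force'],1),'op',round(s['opening'],3),'j6',round(s['qpos'][5],2))
    k=max(1,int(np.ceil(n/41)));print('shift',d.round(1),'rows',k,'each',(d/k).round(2))
    if psi is not None: Rt=R.from_euler('xyz',[np.pi,0,psi])
    if Rt is not None:
        v=np.degrees((Rc.inv()*Rt).as_rotvec());print('rot',v.round(2),'rows',np.linalg.norm(v)/7.1)
E
python3 -c "
from h import *
go([590,50,320])"
```

```text
clk 0.15 pos [ 273.2 -561.7  230.7] F [ 0.9 -0.6  0.8] op 1.002 j6 -0.0
shift [ 552.4 -411.6  -88.8] rows 17 each [ 32.5  -24.21  -5.22]
```

```bash
python3 -m jog '0 32.5 -24.2 -5.2 0 0 0;0 32.5 -24.2 -5.2 0 0 0;0 32.5 -24.2 -5.2 0 0 0;0 32.5 -24.2 -5.2 0 0 0;0 32.5 -24.2 -5.2 0 0 0' 40; python3 -m jog '0 32.5 -24.2 -5.2 0 0 0;0 32.5 -24.2 -5.2 0 0 0;0 32.5 -24.2 -5.2 0 0 0;0 32.5 -24.2 -5.2 0 0 0;0 32.5 -24.2 -5.2 0 0 0';python3 -m jog '0 32.5 -24.2 -5.2 0 0 0;0 32.5 -24.2 -5.2 0 0 0;0 32.5 -24.2 -5.2 0 0 0;0 32.5 -24.2 -5.2 0 0 0;0 32.5 -24.2 -5.2 0 0 0'
python3 -c "
from h import *
go([590,50,320],0.453)"
```

```text
clock: 0.57
eef_pos: [365.0, -381.8, 254.0]
tcp_rot: [-3.139, 0.002, 0.443]
contact_force: [1.1, -0.3, 0.5]
opening: 1.004
clock: 0.98
eef_pos: [459.5, -197.7, 280.2]
tcp_rot: [-3.138, 0.002, 0.441]
contact_force: [0.0, 0.2, -0.2]
opening: 1.0
clock: 1.4
eef_pos: [554.1, -13.8, 306.9]
tcp_rot: [-3.138, 0.002, 0.442]
contact_force: [0.5, -0.5, 0.3]
opening: 1.004
clk 1.4 pos [554.1 -13.8 306.9] F [ 0.5 -0.5  0.3] op 1.004 j6 1.1
shift [ 59.7 -42.4 -13.1] rows 2 each [ 29.85 -21.21  -6.56]
rot [-0.18  0.14 -0.66] rows 0.0976098644592426
```

```bash
python3 -m jog '0 32 -23 -7 0 0 -0.5;0 32 -23 -7 0 0 0;0 3 -2 -2 0 0 0;0 0 0 0 0 0 0'
python3 -c "
from h import *
go([590,50,320],0.453)
c=optics.camera_info('wrist');i=optics.grab_frame('wrist')
import pickle;pickle.dump(c,open('w1.pkl','wb'));cv2.imwrite('pics/w1.png',i[:,:,::-1])"
```

```text
clock: 1.73
eef_pos: [597.2, 69.4, 323.3]
tcp_rot: [-3.137, 0.0, 0.457]
contact_force: [-0.7, -0.5, -0.7]
opening: 1.003
clk 1.73 pos [597.2  69.4 323.3] F [-0.7 -0.5 -0.7] op 1.003 j6 1.22
shift [-15.   14.2   3.3] rows 1 each [-15.03  14.19   3.28]
rot [-0.26  0.02  0.24] rows 0.05018727253664958
```

View pics/w1.png

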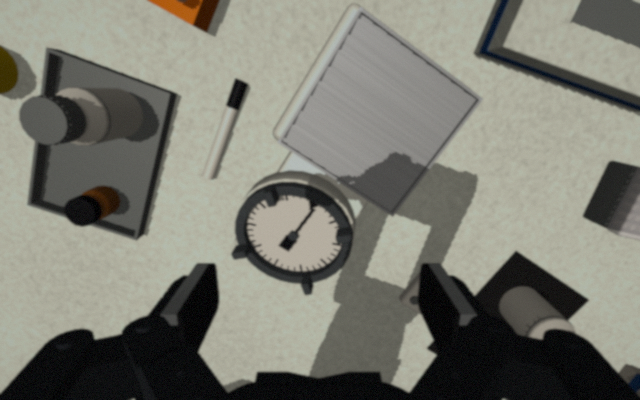

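```bash
python3 - <<'E'
import cv2
i=cv2.imread('pics/w1.png')
cv2.imwrite('pics/w1a.png',cv2.resize(i[0:300,220:490],None,fx=2.5,fy=2.5,interpolation=2)[:600])
cv2.imwrite('pics/w1d.png',cv2.resize(i[165:300,220:370],None,fx=4.4,fy=4.4,interpolation=2)[:600])
cv2.imwrite('pics/w1b.png',cv2.resize(i[70:250,10:190],None,fx=3.3,fy=3.3,interpolation=2)[:600])
E
```

```text
(no output)
```

View pics/w1a.png

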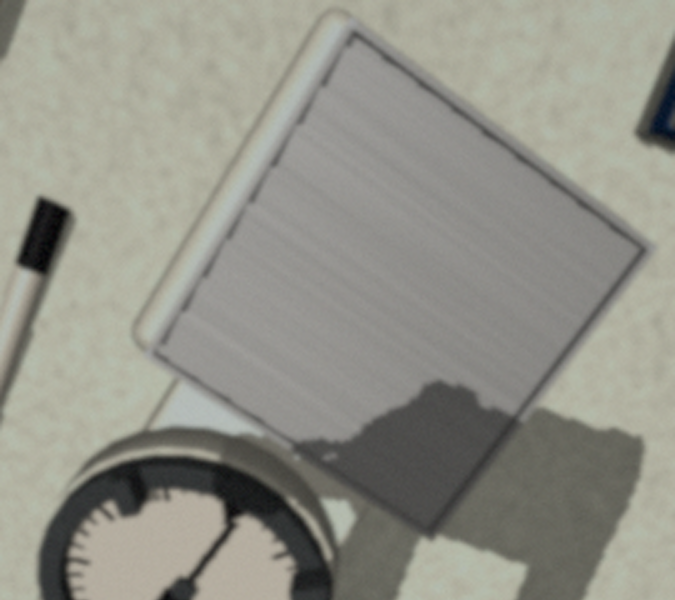

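View pics/w1d.png

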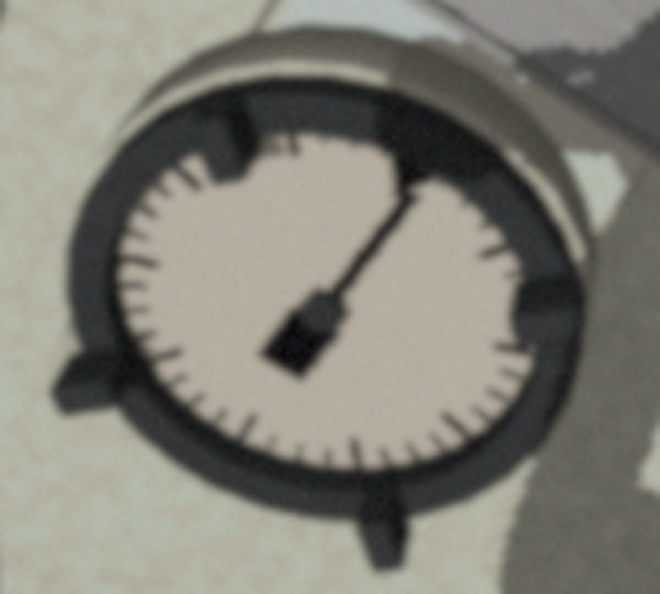

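View pics/w1b.png

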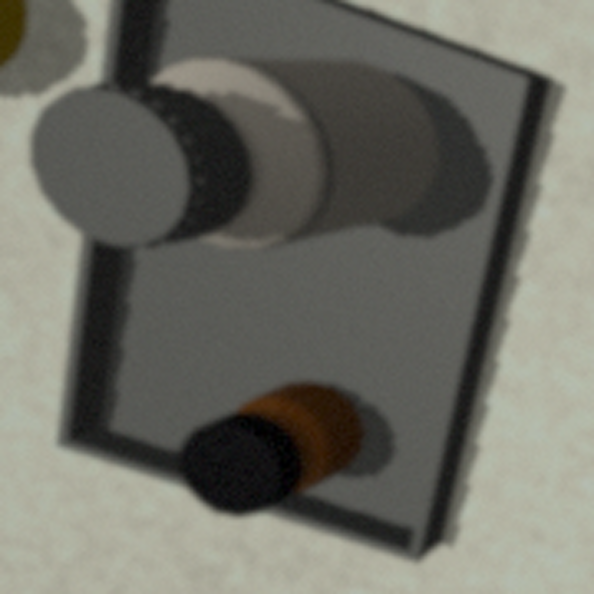

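```bash
cat > fit.py <<'E'
from h import *
import pickle
from scipy.optimize import least_squares
c=pickle.load(open('w1.pkl','rb'))
print('A',ray('w',43.9,119.8,134,c))
P=np.array([ray('w',a/2.5+220,b/2.5,118,c) for a,b in [(350,23),(654,247),(431,537),(153,351)]])
print('pan',P.mean(0),P.round(0).tolist(),[np.linalg.norm(P[i]-P[i-1]) for i in range(4)])
d=P[0]+P[1]-P[2]-P[3];e=P[0]-P[1]+P[3]-P[2];print('yaw',np.arctan2(d[1],d[0]),np.arctan2(-e[0],e[1]))
D=lambda a:np.array(a)/4.4+[220,165]
edge=[(68,280),(300,78),(584,300),(390,520)]
ribs={0:(545,298),1:(382,510),2:(90,370),3:(235,135)}
def frame(yaw): return R.from_euler('z',yaw)*R.from_euler('y',np.radians(-15))
def res(q,full=False):
    o=q[:3];F=frame(q[3]);out=[]
    t=np.linspace(0,2*np.pi,241)
    ci=np.array([proj('w',o+F.apply([70*np.cos(a),70*np.sin(a),0]),c) for a in t])
    # extreme extents
    L=D((68,0))[0];Rr=D((584,0))[0];T=D((0,78))[1];B=D((0,520))[1]
    out+= [ci[:,0].min()-L,ci[:,0].max()-Rr,ci[:,1].min()-T,ci[:,1].max()-B]
    for k,uv in ribs.items():
        a=-(q[4]+np.pi/4+k*np.pi/2)
        out+=list(proj('w',o+F.apply([64*np.cos(a),64*np.sin(a),17]),c)-D(uv))
    out+=list(proj('w',o+F.apply([0,0,-8]),c)-D((322,312)))
    return np.array(out)
s=least_squares(res,[506,58,91,-.107,0.]);print('dial',s.x.round(3));print(s.fun.round(1))
E
python3 fit.py
```

```text
A [528.21546263 324.86231763 134.        ]
pan [666.70627674  39.76195457 118.        ] [[744.0, 102.0, 118.0], [728.0, -39.0, 118.0], [587.0, -22.0, 118.0], [607.0, 117.0, 118.0]] [np.float64(138.59407087715707), np.float64(142.28825177231164), np.float64(142.01774879976003), np.float64(140.33372371361222)]
yaw -0.11618615482866505 -0.12627502436712393
dial [ 5.05106e+02  5.94390e+01  8.43840e+01 -1.30000e-01 -6.80000e-02]
[ 1.2 -0.6 -0.2 -3.9  0.2  2.9 -0.5  3.8  0.3  1.6 -1.9  0.2  1.5 -4.9]
```

```bash
python3 -c "
from h import *
go([527,324,160],0.453)"
```

```text
clk 1.78 pos [597.   69.  323.1] F [-0.3  0.   0. ] op 0.999 j6 1.22
shift [  49.7 -258.9  164.4] rows 8 each [  6.21 -32.36  20.55]
rot [-0.28  0.01  0.21] rows 0.04986836701446802
```

```bash
python3 -m jog '0 6.2 -35 17 -0.2 0 0.2;0 6.2 -35 17 0 0 0;0 6.2 -35 17 0 0 0;0 6.2 -35 17 0 0 0;0 6.2 -35 17 0 0 0'; python3 -m jog '0 6.2 -35 17 0 0 0;0 6.2 -30 16 0 0 0;0 0 0 0 0 0 0'; python3 -c "
from h import *
go([527,324,99],0.453)
c=optics.camera_info('wrist');i=optics.grab_frame('wrist')
print(proj('w',[527,324,134],c))
import pickle;pickle.dump(c,open('w2.pkl','wb'));cv2.imwrite('pics/w2.png',i[:,:,::-1])"
```

```text
clock: 2.2
eef_pos: [549.7, 233.0, 237.9]
tcp_rot: [3.137, -0.004, 0.439]
contact_force: [1.0, 0.4, 0.6]
opening: 1.002
clock: 2.45
eef_pos: [528.5, 298.5, 199.0]
tcp_rot: [3.138, 0.002, 0.437]
contact_force: [-0.5, -0.9, -1.4]
opening: 1.001
clk 2.45 pos [528.5 298.5 199. ] F [-0.5 -0.9 -1.4] op 1.001 j6 1.65
shift [  9.6 -24.2  99.9] rows 3 each [ 3.22 -8.06 33.3 ]
rot [ 0.23  0.09 -0.92] rows 0.13392129929984464
[281.36509684 203.15888638]
```

View pics/w2.png

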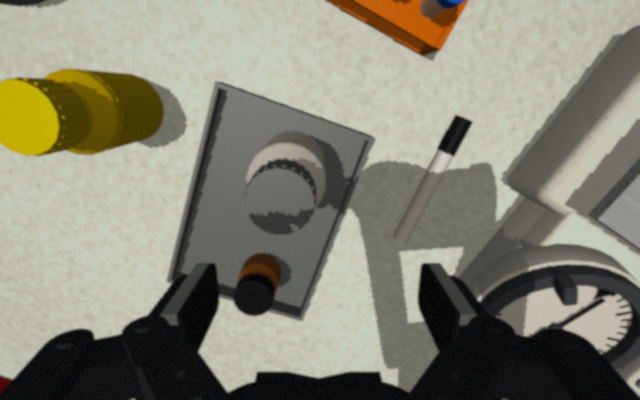

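```bash
python3 -c "
from h import *
import pickle;print(ray('w',280.5,199.5,134,pickle.load(open('w2.pkl','rb'))))
go([528.5,324.5,130],0.453)";  python3 -m jog '0 6 -12 13 0 0 -0.9;0 6 -10 14 0 0 0;0 0 0 12 0 0 0;0 0 0 0 0 0 0;0 0 0 0 0 0 0';  python3 -c "
from h import *
go([528.5,324.5,99],0.453)"
```

```text
[528.99009107 325.44331324 134.        ]
clk 2.5 pos [529.2 296.6 200.2] F [-1.1 -0.5  0.4] op 1.001 j6 1.65
shift [ 11.3 -25.9  70. ] rows 2 each [  5.63 -12.97  35.01]
rot [ 0.3   0.07 -0.89] rows 0.13333538048710064
clock: 2.92
eef_pos: [532.5, 315.4, 159.8]
tcp_rot: [3.134, 0.001, 0.449]
contact_force: [0.7, 0.7, 0.1]
opening: 1.004
clk 2.92 pos [532.5 315.4 159.8] F [0.7 0.7 0.1] op 1.004 j6 1.66
shift [  0.4 -10.4  60.7] rows 2 each [ 0.21 -5.2  30.36]
rot [ 0.44  0.08 -0.25] rows 0.07276270705797362
```

```bash
 python3 -m jog '0 0.5 -10 8 0.4 0 -0.3;0 0 0 20 0 0 0;0 0 0 18 0 0 0;0 0 0 10 0 0 0;0 0 0 0 0 0 0';  python3 -c "
from h import *
go([528.5,324.5,99],0.453)"
```

```text
clock: 3.33
eef_pos: [530.5, 323.8, 103.7]
tcp_rot: [-3.141, -0.003, 0.45]
contact_force: [0.1, 0.2, -0.1]
opening: 0.997
clk 3.33 pos [530.5 323.8 103.7] F [ 0.1  0.2 -0.1] op 0.997 j6 1.67
shift [-1.5 -1.5  4.7] rows 1 each [-1.52 -1.51  4.69]
rot [-0.06 -0.19 -0.17] rows 0.03703030518344979
```

```bash
 python3 -m jog '0 -1.5 -1.5 5 0 0 0;140 0 0 0 0 0 0;255 0 0 0 0 0 0;255 0 0 0 0 0 0;255 0 0 0 0 0 0' 40; python3 -m jog '255 0 0 0 0 0 0;255 0 0 0 0 0 0';  python3 -c "
from h import *
go([528.5,324.5,99],0.453)
i=optics.grab_frame('wrist');cv2.imwrite('pics/w3.png',i[:,:,::-1])"
```

```text
clock: 3.75
eef_pos: [529.3, 325.2, 100.6]
tcp_rot: [-3.14, -0.006, 0.449]
contact_force: [0.7, 0.2, -2.3]
opening: 0.516
clock: 3.92
eef_pos: [529.4, 325.4, 101.2]
tcp_rot: [-3.14, -0.006, 0.45]
contact_force: [-0.5, -0.4, -4.0]
opening: 0.512
clk 3.92 pos [529.4 325.4 101.2] F [-0.5 -0.4 -4. ] op 0.512 j6 1.67
shift [-1.2  0.4  2.2] rows 1 each [-1.19  0.38  2.16]
rot [-0.11 -0.36 -0.19] rows 0.05991644525712069
```

View pics/w3.png

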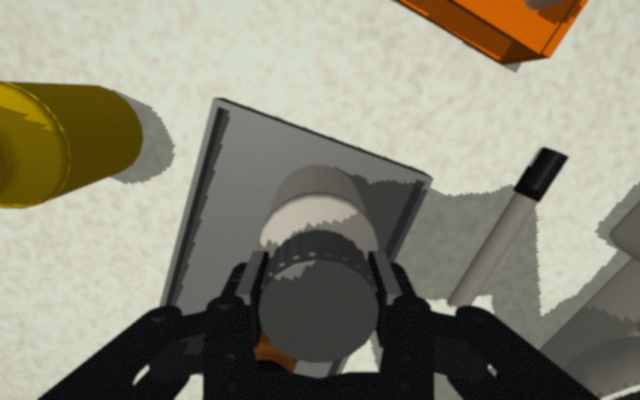

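```bash
 python3 -m jog '255 0 0 -5 0 0 0;255 0 0 -20 0 0 0;255 0 0 -38 0 0 0;255 0 0 -38 0 0 0;255 0 0 -30 0 0 0'; python3 -c "
from h import *
go([666,40,240],0.453)"
```

```text
clock: 4.38
eef_pos: [523.7, 321.5, 228.4]
tcp_rot: [3.142, 0.012, 0.45]
contact_force: [-0.2, 0.2, -3.2]
opening: 0.513
clk 4.38 pos [523.7 321.5 228.4] F [-0.2  0.2 -3.2] op 0.513 j6 1.67
shift [  5.7 315.4 -11.7] rows 8 each [ 0.71 39.43 -1.46]
rot [ 0.    0.68 -0.2 ] rows 0.09999027081999352
```

```bash
 python3 -m jog '255 0.7 25 -3 0 0 0;255 0.7 36 -3 0 0 0;255 0.7 36 -2 0 0 0;255 0.7 36 -2 0 0 0;255 0.7 36 -1 0 0 0'; python3 -m jog '255 0.7 36 -1 0 0 0;255 0.7 36 -1 0 0 0;255 0.7 30 -1 0 0 0;255 0 15 0 0 0 0;255 0 0 0 0 0 0'; python3 -c "
from h import *
go([666,40,240],0.453)"
```

```text
clock: 4.8
eef_pos: [603.5, 174.6, 251.8]
tcp_rot: [-3.139, -0.004, 0.459]
contact_force: [1.5, 0.6, -2.8]
opening: 0.513
clock: 5.22
eef_pos: [661.0, 58.3, 256.6]
tcp_rot: [3.142, -0.005, 0.455]
contact_force: [-0.2, 0.1, -3.1]
opening: 0.517
clk 5.22 pos [661.   58.3 256.6] F [-0.2  0.1 -3.1] op 0.517 j6 1.2
shift [-3.6 18.7 16.6] rows 1 each [-3.65 18.67 16.58]
rot [ 0.   -0.28  0.1 ] rows 0.042167701320206474
```

```bash
 python3 -m jog '255 -2 10 6 0 -0.3 0;255 -2 9 8 0 0 0;255 0 0 12 0 0 0;255 0 0 6 0 0 0;255 0 0 0 0 0 0'; python3 -c "
from h import *
go([666,40,205],0.453)
i=optics.grab_frame('side');cv2.imwrite('pics/s1.png',cv2.resize(i[120:280,200:400,::-1],None,fx=4,fy=3.7,interpolation=2))"
```

```text
clock: 5.63
eef_pos: [664.1, 40.3, 220.6]
tcp_rot: [-3.139, 0.003, 0.455]
contact_force: [-0.7, 0.2, -2.2]
opening: 0.513
clk 5.63 pos [664.1  40.3 220.6] F [-0.7  0.2 -2.2] op 0.513 j6 1.17
shift [ 1.6  1.2 15.6] rows 1 each [ 1.61  1.18 15.6 ]
rot [-0.14  0.15  0.14] rows 0.03448357898733396
```

View pics/s1.png

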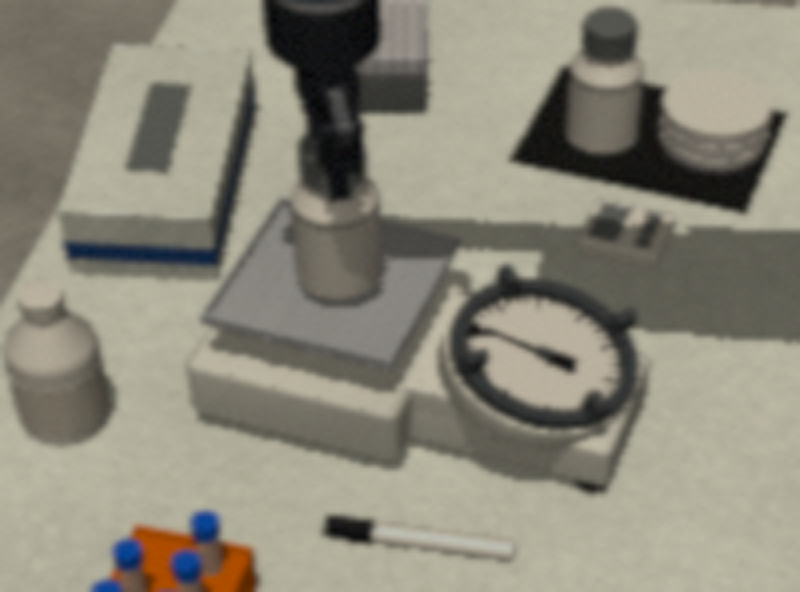

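```bash
 python3 -m jog '255 1 0.5 4 0 0 0;255 0 0 3 0 0 0;255 0 0 3 0 0 0;255 0 0 0 0 0 0;255 0 0 0 0 0 0';  python3 -m jog '255 0 0 2.5 0 0 0;255 0 0 0 0 0 0;255 0 0 0 0 0 0'
```

```text
clock: 6.1
eef_pos: [664.8, 43.3, 210.1]
tcp_rot: [-3.138, 0.003, 0.459]
contact_force: [1.0, -0.4, -3.0]
opening: 0.514
clock: 6.35
eef_pos: [665.2, 43.5, 208.1]
tcp_rot: [-3.139, 0.001, 0.459]
contact_force: [-0.1, -0.7, -3.2]
opening: 0.516
```

```bash
 python3 -m jog '255 0 1 2.5 0 0 0;255 0 0 0 0 0 0;255 0 0 0 0 0 0';  python3 -m jog '255 0 1 2 0 0 0;255 0 0 0 0 0 0;255 0 0 0 0 0 0'; python3 -c "
from h import *
for k in range(3):
  i=optics.grab_frame('top');print(r.sense()['contact_force'],r.sense()['eef_pos'])
cv2.imwrite('pics/t1.png',cv2.resize(i[100:250,290:400,::-1],None,fx=5,fy=4,interpolation=2))"
```

```text
clock: 6.6
eef_pos: [666.0, 42.6, 206.2]
tcp_rot: [-3.139, 0.0, 0.459]
contact_force: [-0.5, 1.2, -0.9]
opening: 0.511
clock: 6.85
eef_pos: [666.7, 41.8, 204.7]
tcp_rot: [-3.139, -0.001, 0.458]
contact_force: [-1.3, 1.6, 0.5]
opening: 0.513
[-0.9207972   0.15497514 -1.32732063] [666.63626195  41.84601212 204.58208639]
[-1.73586334  1.01973084 -1.36517016] [666.6519338   41.82826623 204.5890756 ]
[-0.27655357  0.2539403  -0.04972536] [666.63991938  41.82596772 204.57527474]
```

View pics/t1.png

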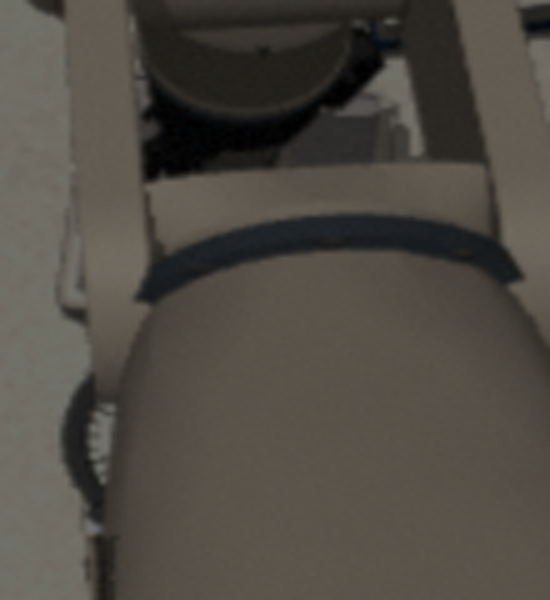

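```bash
 python3 -c "
from h import *
i=optics.grab_frame('side');cv2.imwrite('pics/s2.png',cv2.resize(i[140:240,240:370,::-1],None,fx=6,fy=6,interpolation=2))"
```

```text
(no output)
```

View pics/s2.png

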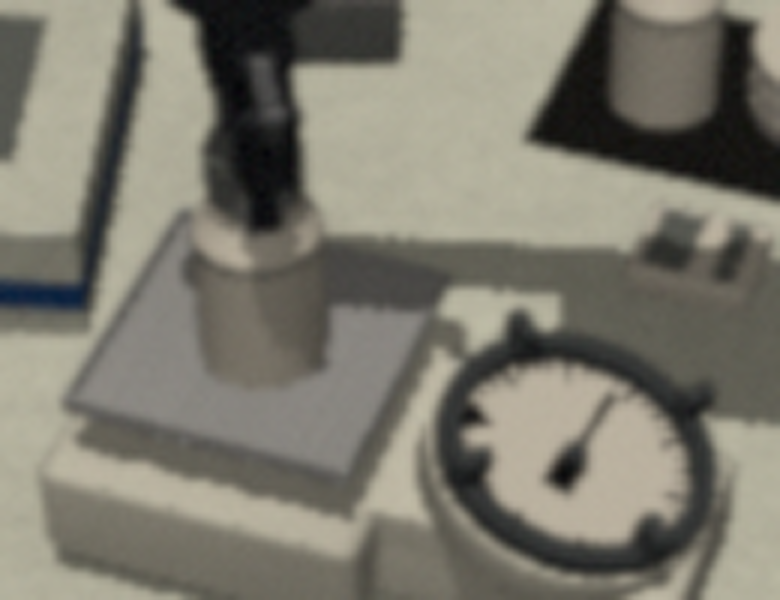

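```bash
 python3 -m jog '255 0 0 0.6 0 0 0;255 0 0 0 0 0 0;120 0 0 0 0 0 0;0 0 0 0 0 0 0;0 0 0 0 0 0 0';  python3 -m jog '0 0 0 0 0 0 0;0 0 0 -8 0 0 0;0 0 0 -30 0 0 0;0 0 0 -38 0 0 0;0 0 0 -20 0 0 0'; python3 -c "
from h import *
go([506,58,300],0.453)"
```

```text
clock: 7.47
eef_pos: [667.2, 41.6, 204.4]
tcp_rot: [-3.14, -0.002, 0.459]
contact_force: [-0.4, 0.6, -0.4]
opening: 0.798
clock: 7.88
eef_pos: [664.4, 40.9, 298.9]
tcp_rot: [-3.136, 0.008, 0.459]
contact_force: [0.1, -0.3, 0.7]
opening: 0.997
clk 7.88 pos [664.4  40.9 298.9] F [ 0.1 -0.3  0.7] op 0.997 j6 1.17
shift [-134.5  -85.4    0.4] rows 4 each [-33.63 -21.36   0.11]
rot [-0.3   0.46  0.32] rows 0.08913986777165168
```

```bash
 python3 -m jog '0 -34 -21 0 0 0 0;0 -34 -21 0 0 0 0;0 -34 -21 0 0 0 0;0 -20 -12 0 0 0 0;0 0 0 0 0 0 -7.1'; python3 -m jog '0 0 0 0 0 0 -7.1;0 0 0 0 0 0 -7.1;0 0 0 0 0 0 -7.1;0 0 0 0 0 0 -7.1;0 0 0 0 0 0 -7.1';python3 -m jog '0 0 0 0 0 0 -7.1;0 0 0 0 0 0 -7.1;0 0 0 0 0 0 -7.1;0 0 0 0 0 0 -7.1;0 0 0 0 0 0 -7.1';python3 -m jog '0 0 0 0 0 0 -7.1;0 0 0 0 0 0 -7.1;0 0 0 0 0 0 -7.1;0 0 0 0 0 0 -7.1;0 0 0 0 0 0 -7.1'
cat >> h.py <<'E'
def dial(o,yaw,phi,rad,h):
    F=R.from_euler('z',yaw)*R.from_euler('y',np.radians(-15))
    x=F.apply([np.cos(phi),-np.sin(phi),0]);z=-F.apply([0,0,1]);y=np.cross(z,x)
    return np.array(o)+F.apply([rad*np.cos(phi),-rad*np.sin(phi),h]),R.from_matrix(np.c_[x,y,z])
E
python3 -c "
from h import *
p,Rt=dial([504,59,91],-.115,np.radians(135),64,150);print(p)
go(p,Rt=Rt)"
```

```text
clock: 8.3
eef_pos: [521.7, 54.3, 308.7]
tcp_rot: [3.14, -0.006, 0.579]
contact_force: [0.3, -0.9, 0.3]
opening: 0.999
clock: 8.72
eef_pos: [519.8, 54.4, 314.5]
tcp_rot: [3.131, -0.007, 1.209]
contact_force: [0.0, -0.6, -0.3]
opening: 1.006
clock: 9.13
eef_pos: [520.5, 54.3, 318.9]
tcp_rot: [3.124, 0.002, 1.834]
contact_force: [0.5, 0.7, 0.8]
opening: 0.999
clock: 9.55
eef_pos: [521.2, 54.1, 323.2]
tcp_rot: [3.125, 0.016, 2.459]
contact_force: [-0.5, 0.1, 0.5]
opening: 1.001
[416.81665388  23.51477871 224.17606102]
clk 9.55 pos [521.2  54.1 323.2] F [-0.5  0.1  0.5] op 1.001 j6 -0.79
shift [ 63.2 -91.2  96.6] rows 4 each [ 15.8  -22.79  24.15]
rot [  1.93 -14.72 -77.16] rows 11.06662133224492
```

```bash
 python3 -m jog '0 0 0 0 0.2 -1.3 -6.9;0 0 0 0 0.2 -1.3 -6.9;0 0 0 0 0.2 -1.3 -6.9;0 0 0 0 0.2 -1.3 -6.9;0 0 0 0 0.2 -1.3 -6.9'; python3 -m jog '0 0 0 0 0.2 -1.3 -6.9;0 0 0 0 0.2 -1.3 -6.9;0 0 0 0 0.2 -1.3 -6.9;0 0 0 0 0.2 -1.3 -6.9;0 0 0 0 0.2 -1.3 -6.9'
python3 -c "
from h import *
p,Rt=dial([504,59,91],-.115,np.radians(135),64,150);print(p)
go(p,Rt=Rt)"
```

```text
clock: 9.97
eef_pos: [522.7, 53.5, 327.3]
tcp_rot: [-3.095, 0.128, 3.076]
contact_force: [1.1, -0.2, -0.4]
opening: 1.001
clock: 10.38
eef_pos: [523.3, 54.0, 331.8]
tcp_rot: [-2.973, 0.184, -2.577]
contact_force: [-0.7, -1.1, -0.3]
opening: 1.0
[416.81665388  23.51477871 224.17606102]
clk 10.38 pos [523.3  54.  331.8] F [-0.7 -1.1 -0.3] op 1.0 j6 -1.93
shift [124.2  45.3  79.9] rows 4 each [31.04 11.32 19.98]
rot [-0.21 -1.24 -6.83] rows 0.9787350615494146
```

```bash
 python3 -m jog '0 28 10 10 0 -1.2 -6.8;0 28 14 20 0 0 0;0 28 14 20 0 0 0;0 20 5 10 0 0 0;0 0 0 0 0 0 0'
python3 -c "
from h import *
import pickle
p,Rt=dial([504,59,91],-.115,np.radians(135),64,150);print(p)
go(p,Rt=Rt)
c=optics.camera_info('wrist');i=optics.grab_frame('wrist')
pickle.dump(c,open('w4.pkl','wb'));cv2.imwrite('pics/w4.png',i[:,:,::-1])"
```

```text
clock: 10.8
eef_pos: [432.0, 23.0, 248.7]
tcp_rot: [-2.942, 0.191, -2.438]
contact_force: [-0.9, 0.7, -0.5]
opening: 0.998
[416.81665388  23.51477871 224.17606102]
clk 10.8 pos [432.   23.  248.7] F [-0.9  0.7 -0.5] op 0.998 j6 -2.12
shift [15.7 14.4 19.5] rows 1 each [15.66 14.35 19.49]
rot [-0.53  0.53  0.78] rows 0.15240791774580728
```

View pics/w4.png

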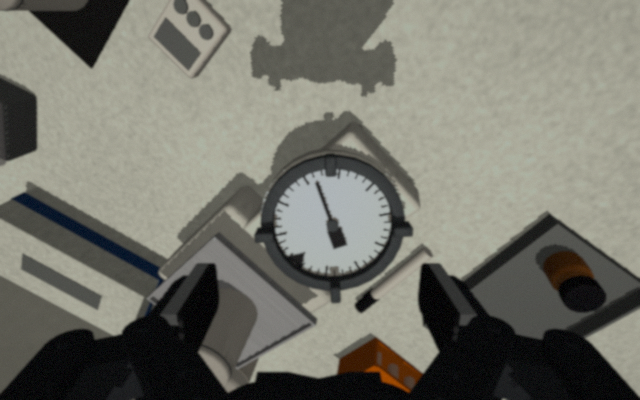

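```bash
python3 - <<'E'
import cv2
i=cv2.imread('pics/w4.png')
cv2.imwrite('pics/w4d.png',cv2.resize(i[145:310,245:425],None,fx=4,fy=4,interpolation=2)[:600])
E
```

```text
(no output)
```

View pics/w4d.png

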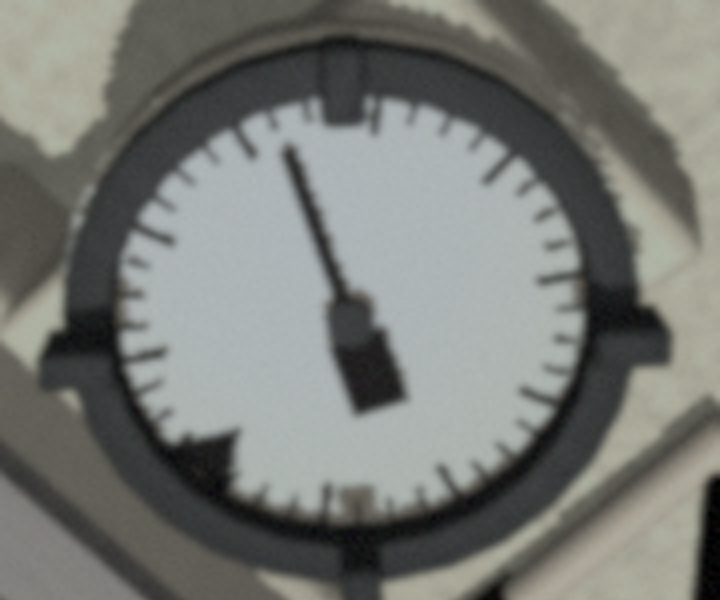

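```bash
cat > fit2.py <<'E'
from h import *
import pickle
from scipy.optimize import least_squares
def fitd(c,D,ext,ribs,needle,zero,hub,yaw0=-.115):
    fr=lambda y:R.from_euler('z',y)*R.from_euler('y',np.radians(-15))
    t=np.linspace(0,2*np.pi,181)
    P=lambda q,a,rad,h:proj('w',q[:3]+fr(q[3]).apply([rad*np.cos(a),-rad*np.sin(a),h]),c)
    def res(q):
        ci=np.array([P(q,a,70,0) for a in t]);out=[]
        L,Rr,T,B=D((ext[0],0))[0],D((ext[1],0))[0],D((0,ext[2]))[1],D((0,ext[3]))[1]
        out+=[ci[:,0].min()-L,ci[:,0].max()-Rr,ci[:,1].min()-T,ci[:,1].max()-B]
        for k,uv in ribs.items(): out+=list(.7*(P(q,q[4]+np.pi/4+k*np.pi/2,64,17)-D(uv)))
        out+=list(P(q,q[5],45,-8)-D(needle)); out+=list(P(q,q[4],45,-8)-D(zero))
        out+=[3*(q[3]-yaw0)/.01*.5]
        return np.array(out)
    s=least_squares(res,[504,59,91,yaw0,0,2]);print('dial',s.x.round(3),'diff',s.x[5]-s.x[4]);print(s.fun.round(1))
    print('hub resid',P(s.x,0,0,-4)-D(hub))
    return s.x
if __name__=='__main__':
    c=pickle.load(open('w4.pkl','rb'))
    fitd(c,lambda a:np.array(a)/4+[245,145],(64,637,40,580),{0:(635,348) if 0 else (342,80)} if 0 else {1:(342,80),0:(72,366),2:(635,348)},(288,148),(238,432),(350,320))
E
python3 fit2.py; python3 -c "
from h import *
import pickle
c=pickle.load(open('w4.pkl','rb'))
for (u,v) in [(160,305),(221,232),(316,323),(260,371)]: print((u,v),ray('w',u,v,113,c).round(1))"
```

```text
dial [ 5.04289e+02  6.03380e+01  9.10590e+01 -1.15000e-01 -6.40000e-02
  1.99300e+00] diff 2.0570291574661637
[-0.2  1.1  0.1 -0.7  0.2  0.5  1.1  0.  -0.5 -1.   0.1  0.3 -1.8  0.7
  0.1]
hub resid [ 0.27813009 -0.01806281]
(160, 305) [724.3 -22.7 113. ]
(221, 232) [574.9 -20.3 113. ]
(316, 323) [599.6 119.  113. ]
(260, 371) [723.1 124.6 113. ]
```

```bash
python3 -c "
from h import *
p,Rt=dial([504.3,60.3,91.1],-.115,2.292,64,40);print(p)
go(p,Rt=Rt)"
```

```text
[447.95138642  18.42448392 118.79972744]
clk 10.85 pos [434.   23.5 250.3] F [-0.3  0.1 -0.6] op 0.998 j6 -2.11
shift [ 17.9  13.4 130.4] rows 4 each [ 4.48  3.35 32.61]
rot [-0.62  0.63 -2.94] rows 0.4323495235970131
```

```bash
python3 -m jog '130 4.5 3.3 30 -0.6 0.6 -2.9;130 4.5 3.3 30 0 0 0;130 4.5 3.3 30 0 0 0;130 3 3 22 0 0 0;130 0 0 0 0 0 0'; python3 -c "
from h import *
p,Rt=dial([504.3,60.3,91.1],-.115,2.292,64,25);print(p)
go(p,Rt=Rt)"
```

```text
clock: 11.27
eef_pos: [458.0, 20.7, 144.4]
tcp_rot: [-2.928, 0.191, -2.387]
contact_force: [-0.1, -0.1, -0.4]
opening: 0.494
[451.80802876  17.9790045  104.31084005]
clk 11.27 pos [458.   20.7 144.4] F [-0.1 -0.1 -0.4] op 0.494 j6 -2.15
shift [13.9 10.3 36.8] rows 1 each [13.85 10.33 36.78]
rot [-0.81  1.09 -0.04] rows 0.19150657294652682
```

```bash
python3 -m jog '130 12 9 10 -0.8 1.1 0;130 2 1 10 0 0 0;130 0 0 10 0 0 0;130 0 0 0 0 0 0;130 0 0 0 0 0 0'; python3 -c "
from h import *
import pickle
p,Rt=dial([504.3,60.3,91.1],-.115,2.292,64,5);print(p)
go(p,Rt=Rt)
i=optics.grab_frame('wrist');cv2.imwrite('pics/w5.png',i[:,:,::-1])"
```

```text
clock: 11.68
eef_pos: [455.3, 18.7, 113.9]
tcp_rot: [-2.94, 0.175, -2.39]
contact_force: [-0.1, -0.5, 0.3]
opening: 0.496
[456.95021855  17.38503193  84.99232352]
clk 11.68 pos [455.3  18.7 113.9] F [-0.1 -0.5  0.3] op 0.496 j6 -2.14
shift [ 4.8  3.7 28.4] rows 1 each [ 4.78  3.67 28.39]
rot [-0.15  0.15 -0.05] rows 0.0314397026447127
```

View pics/w5.png

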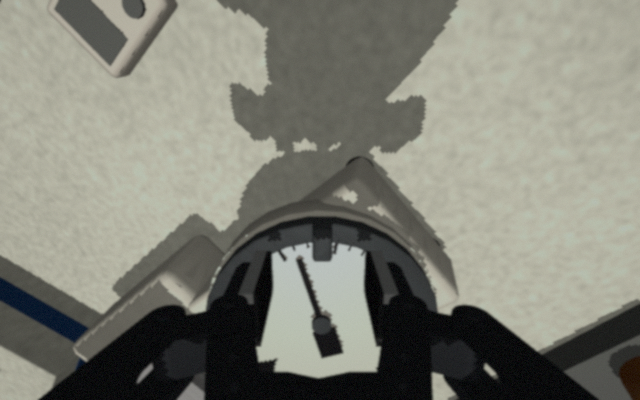

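```bash
python3 -m jog '130 4.5 3 8 0 0 0;130 0 0 8 0 0 0;130 0 0 7 0 0 0;130 0 0 3 0 0 0;130 0 0 0 0 0 0'; python3 -c "
from h import *
import pickle
p,Rt=dial([504.3,60.3,91.1],-.115,2.292,64,5);print(p)
go(p,Rt=Rt)
s=r.sense();print(proj('w',s['eef_pos'],optics.camera_info('wrist')))
i=optics.grab_frame('wrist');cv2.imwrite('pics/w6.png',i[:,:,::-1])"
```

```text
clock: 12.15
eef_pos: [460.5, 17.5, 89.7]
tcp_rot: [-2.936, 0.18, -2.39]
contact_force: [0.7, -1.3, 0.3]
opening: 0.49
[456.95021855  17.38503193  84.99232352]
clk 12.15 pos [460.5  17.5  89.7] F [ 0.7 -1.3  0.3] op 0.49 j6 -2.12
shift [3.4 3.1 3.6] rows 1 each [3.41 3.13 3.56]
rot [-0.39  0.44 -0.07] rows 0.08377508780117875
[315.65104674 267.82922947]
```

View pics/w6.png

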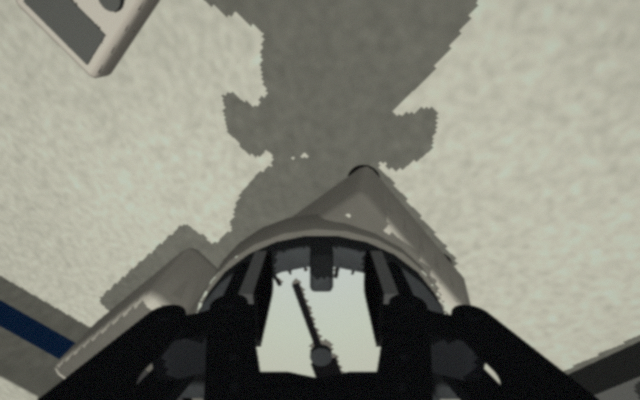

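```bash
python3 -m jog '130 3.4 3 3.5 -0.4 0.4 0;130 0 0 0 0 0 0;230 0 0 0 0 0 0;255 0 0 0 0 0 0;255 0 0 0 0 0 0' 20; python3 -m jog '255 0 0 0 0 0 0;255 0 0 0 0 0 0;255 0 0 0 0 0 0';python3 -c "
from h import *
p,Rt=dial([504.3,60.3,91.1],-.115,2.292,64,5);print(p)
go(p,Rt=Rt)
s=r.sense();F=R.from_euler('z',-.115)*R.from_euler('y',np.radians(-15));q=F.inv().apply(np.array(s['eef_pos'])-[504.3,60.3,91.1]);print(q,np.hypot(q[0],q[1]),np.arctan2(-q[1],q[0]))
i=optics.grab_frame('wrist');cv2.imwrite('pics/w7.png',i[:,:,::-1])"
```

```text
clock: 12.62
eef_pos: [457.1, 17.2, 85.4]
tcp_rot: [-2.944, 0.172, -2.391]
contact_force: [0.6, -4.3, 1.5]
opening: 0.109
clock: 12.87
eef_pos: [457.3, 16.9, 85.5]
tcp_rot: [-2.944, 0.173, -2.392]
contact_force: [2.1, -2.7, -3.3]
opening: 0.107
[456.95021855  17.38503193  84.99232352]
clk 12.87 pos [457.3  16.9  85.5] F [ 2.1 -2.7 -3.3] op 0.107 j6 -2.12
shift [0.  0.6 0.4] rows 1 each [0.02 0.63 0.41]
rot [ 0.01  0.03 -0.14] rows 0.020152011172112787
[-41.7724996 -48.4655771   5.4101001] 63.98323129128299 2.2821587353345403
```

View pics/w7.png

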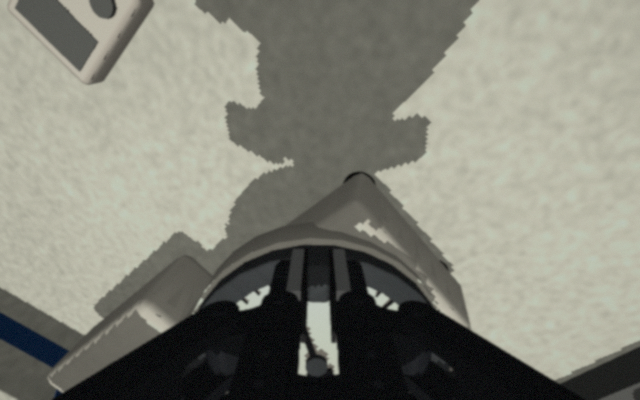

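```bash
cat >> h.py <<'E'
def arc(tgt):
    o=[504.3,60.3,91.1]
    s=r.sense();F=R.from_euler('z',-.115)*R.from_euler('y',np.radians(-15));q=F.inv().apply(np.array(s['eef_pos'])-o)
    rad=np.hypot(q[0],q[1]);ph=np.arctan2(-q[1],q[0])%(2*np.pi)
    x=F.inv().apply(R.from_euler('xyz',s['tcp_rot']).apply([1,0,0]));tp=np.arctan2(-x[1],x[0])%(2*np.pi)
    print('rad',rad.round(1),'h',q[2].round(1),'phi pos',np.degrees(ph).round(2),'phi tool',np.degrees(tp).round(2),'F',np.round(s['contact_force'],1))
    p,Rt=dial(o,-.115,np.radians(tgt),64,5.4);go(p,Rt=Rt)
E
python3 -m jog '255 -0.3 4 0 0 0 3.6;255 -0.35 6.7 0 0 0 6;255 -0.35 6.7 0 0 0 6' ; python3 -c "
from h import *
arc(150)"
```

```text
clock: 13.17
eef_pos: [448.4, 30.8, 82.7]
tcp_rot: [-2.998, 0.22, -2.672]
contact_force: [2.5, 0.1, -3.7]
opening: 0.113
rad 63.5 h 5.4 phi pos 145.8 phi tool 147.44 F [ 2.5  0.1 -3.7]
clk 13.17 pos [448.4  30.8  82.7] F [ 2.5  0.1 -3.7] op 0.113 j6 -1.77
shift [ 0.4  4.7 -0. ] rows 1 each [ 0.43  4.68 -0.03]
rot [-0.04  0.03  2.56] rows 0.360709183462553
```

```bash
python3 -m jog '255 0 7.2 0 0 0 6;255 -0.3 7 0 0 0 6;255 -0.3 6.9 0 0 0 6;255 -0.3 6.9 0 0 0 6;255 -0.3 6.9 0 0 0 6' ; python3 -c "
from h import *
arc(180)"; python3 -m jog '255 -0.2 7 0 0 0 6;255 -0.3 7 0 0 0 6;255 -0.3 6.9 0 0 0 6;255 -0.3 6.9 0 0 0 6;255 -0.3 6.9 0 0 0 6' ; python3 -c "
from h import *
arc(210)"
```

```text
clock: 13.58
eef_pos: [442.7, 65.9, 80.1]
tcp_rot: [-3.137, 0.265, 3.046]
contact_force: [4.7, -4.4, -4.2]
opening: 0.109
rad 62.6 h 5.3 phi pos 178.59 phi tool 178.92 F [ 4.7 -4.4 -4.2]
clk 13.58 pos [442.7  65.9  80.1] F [ 4.7 -4.4 -4.2] op 0.109 j6 -1.06
shift [ 1.4  1.6 -0.1] rows 1 each [ 1.36  1.57 -0.07]
rot [0.01 0.21 1.08] rows 0.1546381607074992
clock: 14.0
eef_pos: [455.4, 98.3, 82.3]
tcp_rot: [3.006, 0.23, 2.48]
contact_force: [5.4, -9.4, -2.8]
opening: 0.111
rad 62.3 h 5.2 phi pos 211.01 phi tool 210.39 F [ 5.4 -9.4 -2.8]
clk 14.0 pos [455.4  98.3  82.3] F [ 5.4 -9.4 -2.8] op 0.111 j6 -0.4
shift [ 1.7 -1.1 -0.2] rows 1 each [ 1.71 -1.11 -0.17]
rot [ 0.03  0.28 -0.39] rows 0.06779349513431716
```

```bash
python3 -m jog '255 0.6 6.0 0 0 0.2 6;255 0.2 6.6 0 0 0 6;255 0 6.6 0 0 0 6;255 -0.2 6.6 0 0 0 6;255 0 0 0 0 0 0' ; python3 -c "
from h import *
arc(248.7)
i=optics.grab_frame('wrist');cv2.imwrite('pics/w8.png',i[:,:,::-1])
i=optics.grab_frame('top');cv2.imwrite('pics/t8.png',cv2.resize(i[150:250,280:380,::-1],None,fx=6,fy=6,interpolation=2))
i=optics.grab_frame('side');cv2.imwrite('pics/s8.png',cv2.resize(i[140:240,240:370,::-1],None,fx=6,fy=6,interpolation=2))"
```

```text
clock: 14.42
eef_pos: [476.1, 116.0, 87.2]
tcp_rot: [2.922, 0.15, 2.037]
contact_force: [0.1, -1.7, 0.5]
opening: 0.109
rad 62.4 h 5.2 phi pos 236.67 phi tool 235.71 F [ 0.1 -1.7  0.5]
clk 14.42 pos [476.1 116.   87.2] F [ 0.1 -1.7  0.5] op 0.109 j6 0.06
shift [-0.  13.3 -0.2] rows 1 each [-1.000e-02  1.335e+01 -2.100e-01]
rot [ 0.12  0.23 12.99] rows 1.8297986556839558
```

View pics/w8.png

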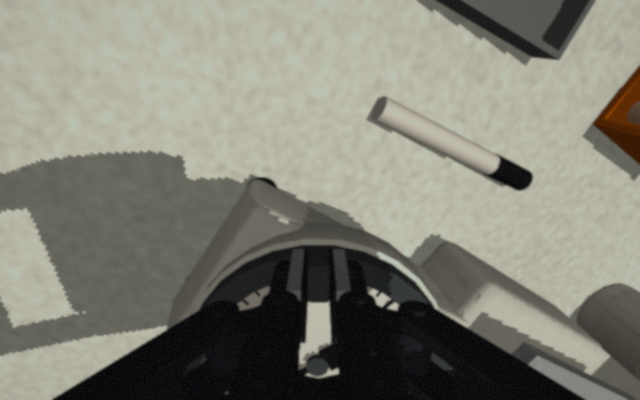

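View pics/s8.png

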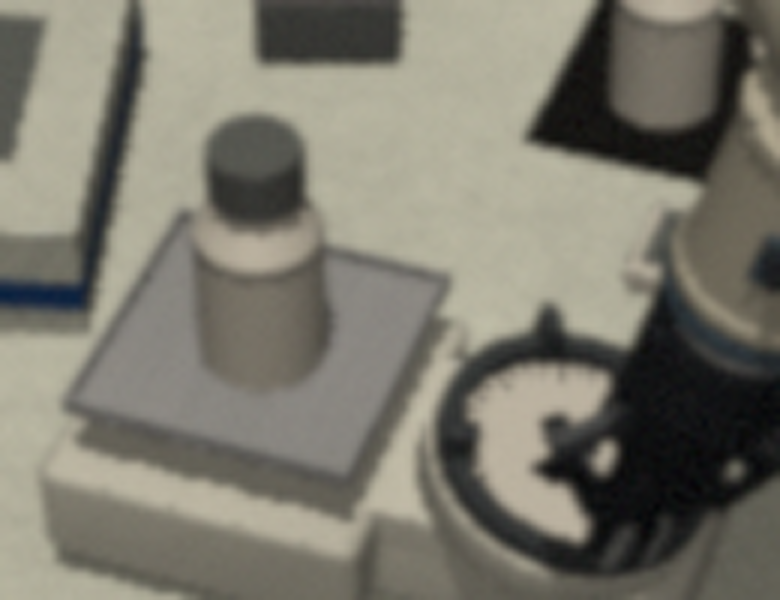

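```bash
python3 -m jog '255 0 6.6 0 0 0.1 6.5;255 -0.2 6.4 0 0 0.1 6.3;255 0 0 0 0 0 0;255 0 0 0 0 0 0' ; python3 -c "
from h import *
arc(248.7)"
```

```text
clock: 14.9
eef_pos: [487.4, 120.8, 90.1]
tcp_rot: [2.894, 0.099, 1.833]
contact_force: [-0.3, 0.3, -0.5]
opening: 0.112
rad 62.6 h 5.2 phi pos 248.26 phi tool 247.72 F [-0.3  0.3 -0.5]
clk 14.9 pos [487.4 120.8  90.1] F [-0.3  0.3 -0.5] op 0.112 j6 0.25
shift [ 1.4  0.5 -0.2] rows 1 each [ 1.38  0.51 -0.2 ]
rot [0.28 0.01 0.98] rows 0.14366223439463907
```

Nearly there; release, back off and check.

```bash
python3 -m jog '255 0 0.3 0 0 0 0.8;255 0 0 0 0 0 0;200 0 0 0 0 0 0;130 0 0 0 0 0 0;130 0 0 -10 0 0 0'; python3 -m jog '130 0 0 -25 0 0 0;130 0 0 -35 0 0 0;130 10 0 -40 0 0 0;130 10 0 -35 0 0 0;130 0 0 0 0 0 0'; python3 -m jog '130 0 0 0 0 0 0;130 0 0 0 0 0 0'; python3 -c "
from h import *
arc(248.7)
import pickle
c=optics.camera_info('wrist');i=optics.grab_frame('wrist')
pickle.dump(c,open('w9.pkl','wb'));cv2.imwrite('pics/w9.png',i[:,:,::-1])"
```

```text
clock: 15.32
eef_pos: [483.0, 120.6, 98.8]
tcp_rot: [2.896, 0.096, 1.825]
contact_force: [0.1, -0.6, -0.5]
opening: 0.475
clock: 15.73
eef_pos: [437.5, 143.7, 233.9]
tcp_rot: [2.903, 0.094, 1.826]
contact_force: [2.2, 0.6, -0.3]
opening: 0.493
clock: 15.9
eef_pos: [437.1, 144.6, 237.1]
tcp_rot: [2.898, 0.093, 1.827]
contact_force: [0.6, 0.0, -0.1]
opening: 0.49
rad 84.2 h 160.8 phi pos 244.66 phi tool 248.09 F [ 0.6  0.  -0.1]
clk 15.9 pos [437.1 144.6 237.1] F [ 0.6  0.  -0.1] op 0.49 j6 0.24
shift [-20.6   5.7 155.3] rows 4 each [-5.15  1.42 38.83]
rot [ 0.01 -0.22  0.61] rows 0.09113034080414711
```

View pics/w9.png

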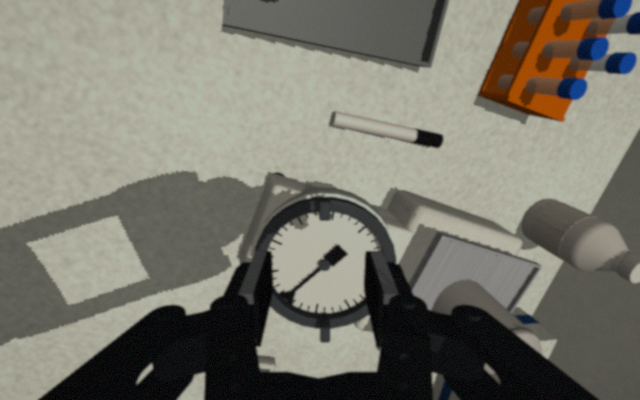

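```bash
python3 - <<'E'
import cv2
i=cv2.imread('pics/w9.png')
cv2.imwrite('pics/w9d.png',cv2.resize(i[185:345,245:405],None,fx=3.75,fy=3.75,interpolation=2)[:600])
cv2.imwrite('pics/w9e.png',cv2.resize(i[240:310,265:350],None,fx=8,fy=8,interpolation=2)[:600])
E
```

```text
(no output)
```

View pics/w9d.png

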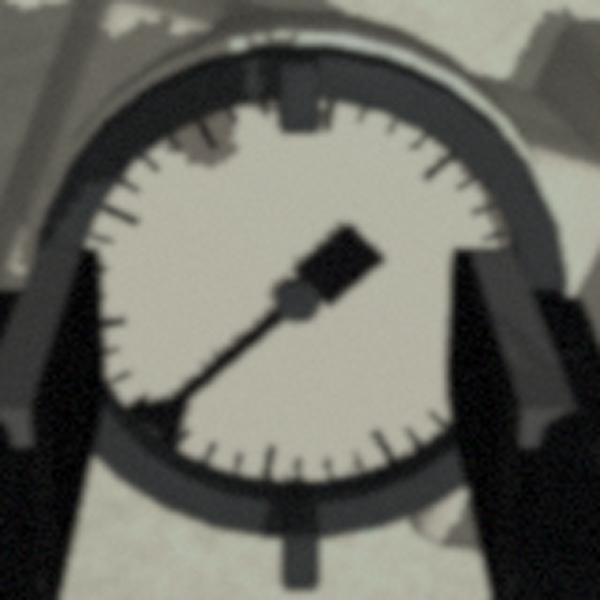

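View pics/w9e.png

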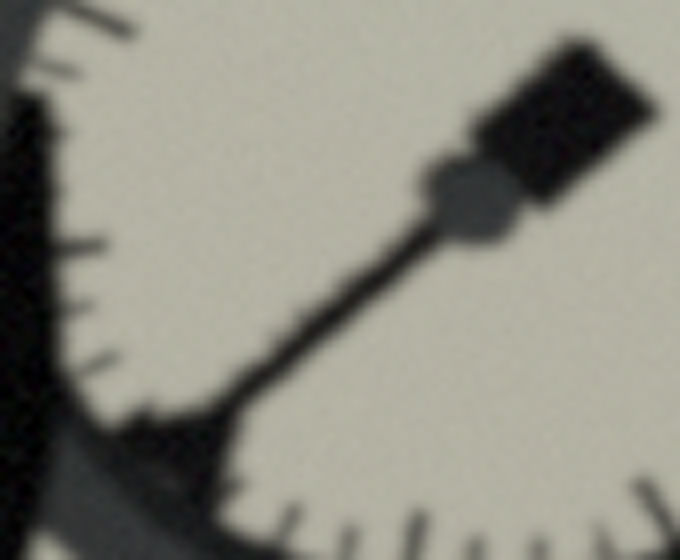

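```bash
cat > ang.py <<'E'
from h import *
def ang(c,pts,o=[504.3,60.3,91.1],yaw=-.115,h=-8):
    F=R.from_euler('z',yaw)*R.from_euler('y',np.radians(-15));W=np.array(c['world_from_camera']);out=[]
    n=F.apply([0,0,1]);o=np.array(o)+n*h
    for u,v in pts:
        d=W[:3,:3]@np.array([(u-c['cx'])/c['fx'],(v-c['cy'])/c['fy'],1]);e=W[:3,3]
        t=np.dot(o-e,n)/np.dot(d,n);q=F.inv().apply(e+t*d-o)
        out.append((q[0],q[1],np.hypot(q[0],q[1]),np.degrees(np.arctan2(-q[1],q[0]))%360))
    return np.array(out)
E
python3 - <<'E'
from ang import *
import pickle
np.set_printoptions(suppress=True,precision=2)
c=pickle.load(open('w9.pkl','rb'))
D=lambda L:[(a/3.75+245,b/3.75+185) for a,b in L]
E=lambda L:[(a/8+265,b/8+240) for a,b in L]
print('marks');print(ang(c,D([(108,206),(137,222),(450,160),(428,180),(200,122),(213,146),(272,450),(268,478),(380,432),(396,462)])))
print('needle');print(ang(c,E([(430,233),(350,300),(300,342),(240,392)])))
print('hub/rect');print(ang(c,E([(470,200),(565,122)])))
print('arrow: tip, corners');print(ang(c,E([(238,407),(118,430),(212,525)])))
E
```

```text
marks
[[-54.46   4.17  54.62 184.37]
 [-45.88   2.72  45.96 183.39]
 [ 22.96  49.19  54.29 295.02]
 [ 19.96  41.99  46.49 295.43]
 [-40.54  34.87  53.47 220.71]
 [-35.1   30.    46.17 220.52]
 [ 12.62 -48.12  49.75  75.3 ]
 [ 14.96 -56.94  58.87  75.28]
 [ 38.16 -31.65  49.58  39.68]
 [ 46.09 -38.82  60.26  40.1 ]]
needle
[[ -1.79  -8.98   9.16 101.24]
 [ -7.64 -21.55  22.87 109.53]
 [-11.35 -29.53  31.63 111.02]
 [-15.86 -39.15  42.24 112.06]]
hub/rect
[[  1.13  -2.84   3.06  68.22]
 [  8.    11.51  14.02 304.79]]
arrow: tip, corners
[[-15.32 -41.29  44.05 110.36]
 [-28.45 -50.21  57.71 119.54]
 [-12.25 -58.94  60.2  101.74]]
```

```bash
cat >> ang.py <<'E'
def ana(A,off):
    q=A[:,:2]-off;return np.c_[np.hypot(q[:,0],q[:,1]),np.degrees(np.arctan2(-q[:,1],q[:,0]))%360]
E
python3 - <<'E'
from ang import *
import pickle
from scipy.optimize import least_squares
np.set_printoptions(suppress=True,precision=2)
c=pickle.load(open('w9.pkl','rb'))
D=lambda L:[(a/3.75+245,b/3.75+185) for a,b in L]
E=lambda L:[(a/8+265,b/8+240) for a,b in L]
M=ang(c,D([(108,206),(137,222),(450,160),(428,180),(200,122),(213,146),(272,450),(268,478),(380,432),(396,462)]))
N=ang(c,E([(430,233),(350,300),(300,342),(240,392)]))
A=ang(c,E([(238,407),(118,430),(212,525)]))
out=[0,2,4,7,9];inn=[1,3,5,6,8]
f=lambda p:np.r_[ana(M[out],p[:2])[:,0]-p[2],ana(M[inn],p[:2])[:,0]-p[3]]
s=least_squares(f,[1,-2,56,48]);print(s.x,s.fun);off=s.x[:2]
m=ana(M,off);print(m, (m[:,1]+4.5-110)%9-4.5+110)
print(ana(N,off)); print(ana(A,off))
E
```

```text
[ 1.45 -2.21 56.42 47.7 ] [-0.15 -0.7  -0.4  -0.06  1.31 -0.12  0.21  1.01 -0.46 -0.65]
[[ 56.27 186.51]
 [ 47.59 185.94]
 [ 55.72 292.71]
 [ 47.92 292.72]
 [ 56.02 221.45]
 [ 48.71 221.39]
 [ 47.25  76.33]
 [ 56.37  76.14]
 [ 47.05  38.73]
 [ 57.73  39.35]] [105.51 113.94 112.71 112.72 113.45 113.39 112.33 112.14 110.73 111.35]
[[  7.51 115.55]
 [ 21.37 115.19]
 [ 30.16 115.11]
 [ 40.79 115.11]]
[[ 42.53 113.23]
 [ 56.55 121.92]
 [ 58.36 103.58]]
```

```bash
python3 -m jog '0 -14 3 0 0 0 0.6;0 -14 3 0 0 0 0;0 0 0 0 0 0 0;0 0 0 0 0 0 0;0 0 0 0 0 0 0'; python3 -m jog '0 0 0 0 0 0 0;0 0 0 0 0 0 0'; python3 -c "
from h import *
import pickle
s=r.sense();print(s['clock'],s['eef_pos'],s['tcp_rot'])
c=optics.camera_info('wrist');i=optics.grab_frame('wrist')
pickle.dump(c,open('w10.pkl','wb'));cv2.imwrite('pics/w10.png',i[:,:,::-1])
i=i[:,:,::-1];print(proj('w',[504.3,60.3,91],c))
cv2.imwrite('pics/w10d.png',cv2.resize(i[150:310,245:405],None,fx=3.75,fy=3.75,interpolation=2)[:600])
"
```

```text
clock: 16.37
eef_pos: [446.9, 116.6, 234.9]
tcp_rot: [2.908, 0.091, 1.816]
contact_force: [-0.3, -0.5, 0.2]
opening: 1.002
clock: 16.53
eef_pos: [446.0, 116.7, 233.5]
tcp_rot: [2.911, 0.091, 1.816]
contact_force: [-0.3, 0.1, -0.6]
opening: 0.999
16.5333 [445.97793678 116.69031718 233.45506742] [2.9113811  0.0909956  1.81606494]
[327.31028827 241.52954673]
```

View pics/w10d.png

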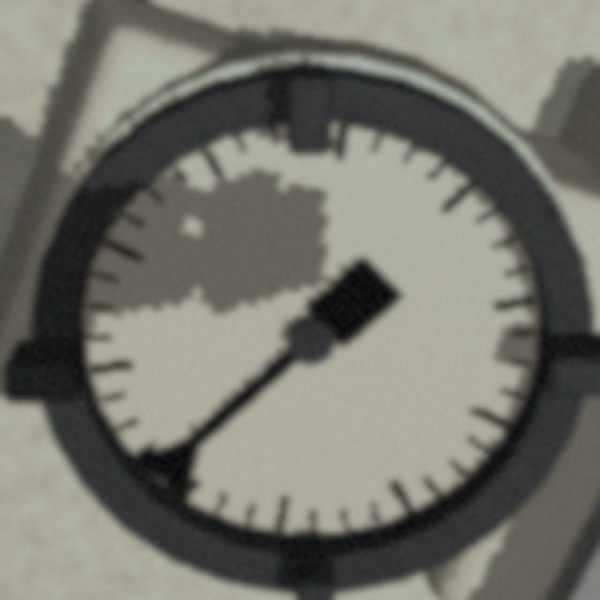

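```bash
python3 - <<'E'
import cv2
i=cv2.imread('pics/w10.png')
cv2.imwrite('pics/w10a.png',cv2.resize(i[175:300,262:330],None,fx=8,fy=4.8,interpolation=2))
cv2.imwrite('pics/w10b.png',cv2.resize(i[175:300,326:394],None,fx=8,fy=4.8,interpolation=2))
cv2.imwrite('pics/w10c.png',cv2.resize(i[230:292,270:350],None,fx=9,fy=9,interpolation=2))
E
```

```text
(no output)
```

View pics/w10a.png

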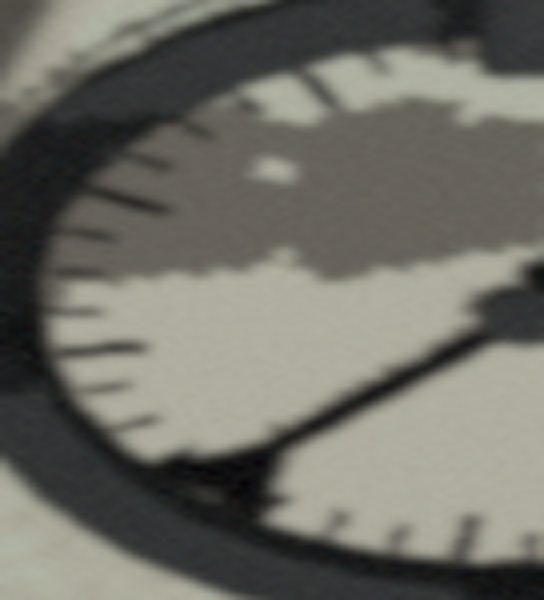

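View pics/w10b.png

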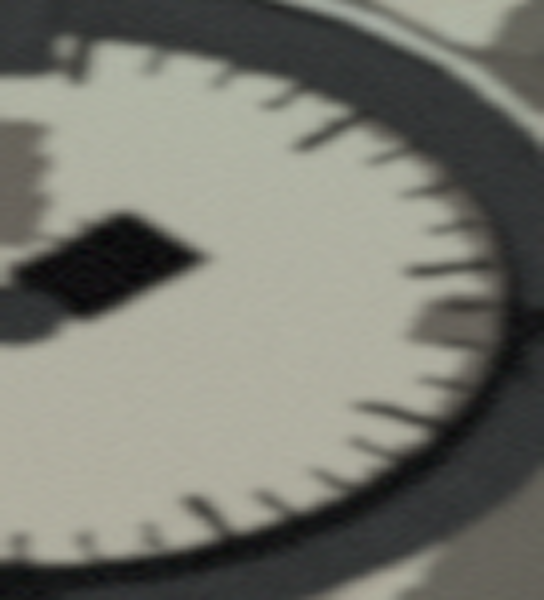

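View pics/w10c.png

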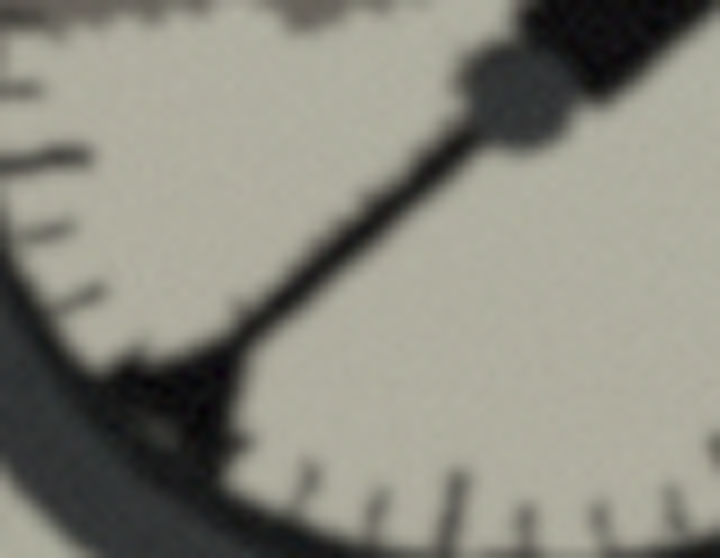

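```bash
python3 - <<'E'
import numpy as np, cv2
np.set_printoptions(suppress=True,precision=2)
a=lambda L:[(u/8+262,v/4.8+175) for u,v in L]
b=lambda L:[(u/8+326,v/4.8+175) for u,v in L]
C=lambda L:np.array([(u/9+270,v/9+230) for u,v in L])
img=np.array(a([(145,347),(168,210),(334,110)])+b([(78,80),(300,147),(410,270),(360,405),(193,500)])+a([(470,515)]))
th=np.radians(np.arange(36,360,36));pl=np.c_[np.cos(th),np.sin(th)]*47
H,_=cv2.findHomography(img,pl)
m=lambda p:cv2.perspectiveTransform(np.array(p,float)[None],H)[0]
rep=m(img);print((np.degrees(np.arctan2(rep[:,1],rep[:,0]))%360-np.arange(36,360,36)),np.hypot(*rep.T))
for n,L in [('hub',[(520,97)]),('needle',[(445,158),(370,222),(300,285),(250,335)]),('arrow tip,corners',[(240,350),(100,378),(218,490)])]:
    q=m(C(L));print(n,q.tolist(),np.hypot(*q.T),np.degrees(np.arctan2(q[:,1],q[:,0])))
q=m(C([(520,97),(445,158),(370,222),(300,285),(250,335)]));d=q[-1]-q[1];print('line angle',np.degrees(np.arctan2(d[1],d[0])))
E
```

```text
[-0.24  0.28 -0.52  0.48  0.15 -0.39  0.06 -0.03  0.21] [46.94 47.21 46.78 47.33 46.71 47.09 46.62 47.75 46.53]
hub [[0.9043253201156944, -0.9669772224319055]] [1.32] [-46.92]
needle [[11.539416836898795, -0.14074077150937303], [22.619352097704855, 0.456169368125229], [33.432142504269514, 0.7553852077506399], [41.72211540975076, 0.5595110116756116]] [11.54 22.62 33.44 41.73] [-0.7   1.16  1.29  0.77]
arrow tip,corners [[43.842730204451776, 0.10599084403692684], [57.3458132672868, 8.882388014309338], [58.36658965992926, -9.927894462985268]] [43.84 58.03 59.2 ] [ 0.14  8.8  -9.65]
line angle 1.329048673438936
```

```bash
python3 -c "
from h import *
go([600,60,330],1.8)"
```

```text
clk 16.58 pos [445.9 116.7 233.5] F [ 0.8 -0.3 -0. ] op 0.999 j6 0.16
shift [-100.8  152.1  -54.5] rows 5 each [-20.17  30.42 -10.89]
rot [13.22  5.08  1.52] rows 2.0066330121823706
```

```bash
python3 -m jog '0 0 0 -35 0 0 0;0 0 0 -40 6.5 2.5 0.8;0 0 0 -20 6.5 2.5 0.8;0 0 0 0 0 0 0'; python3 -c "
from h import *
go([666.5,41.5,310],1.8)"
```

```text
clock: 16.92
eef_pos: [420.5, 120.3, 323.3]
tcp_rot: [3.136, 0.005, 1.804]
contact_force: [0.9, -0.4, 0.8]
opening: 1.003
clk 16.92 pos [420.5 120.3 323.3] F [ 0.9 -0.4  0.8] op 1.003 j6 0.05
shift [-133.5  221.    15.2] rows 7 each [-19.07  31.57   2.17]
rot [0.32 0.28 0.25] rows 0.06942868887323284
```

```bash
python3 -m jog '0 -19 31.5 2 0.3 0.3 0.2;0 -19 31.5 2 0 0 0;0 -19 31.5 2 0 0 0;0 -19 31.5 2 0 0 0;0 -19 31.5 2 0 0 0'; python3 -m jog '0 -19 31.5 2 0 0 0;0 -12 20 0 0 0 0;0 0 0 0 0 0 0'; python3 -c "
from h import *
import pickle
go([666.5,41.5,260],1.8)
c=optics.camera_info('wrist');i=optics.grab_frame('wrist');pickle.dump(c,open('w11.pkl','wb'))
cv2.imwrite('pics/w11.png',i[:,:,::-1]);print(proj('w',[666.5,41.5,237.5],c))"
```

```text
clock: 17.33
eef_pos: [598.5, 64.6, 313.8]
tcp_rot: [3.135, 0.001, 1.805]
contact_force: [-0.3, 0.1, 0.6]
opening: 0.998
clock: 17.58
eef_pos: [663.3, 43.8, 307.2]
tcp_rot: [3.133, 0.004, 1.804]
contact_force: [-0.4, 0.1, 0.2]
opening: 1.0
clk 17.58 pos [663.3  43.8 307.2] F [-0.4  0.1  0.2] op 1.0 j6 -0.17
shift [-2.8  2.2 47.2] rows 2 each [-1.38  1.09 23.6 ]
rot [0.51 0.25 0.21] rows 0.084353079345307
[321.85151749 220.57500823]
```

View pics/w11.png

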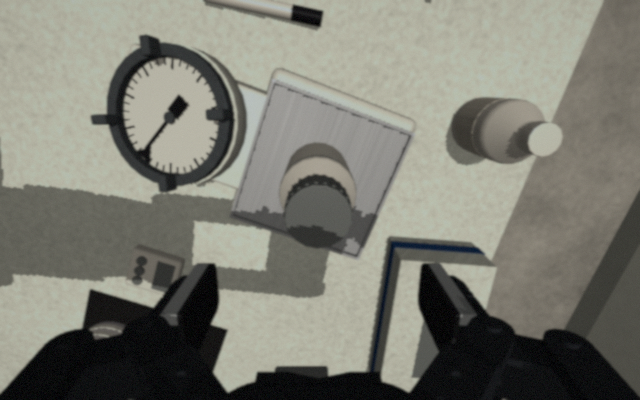

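```bash
python3 -m jog '0 -3 1 22 0.5 0.3 0.2;0 0 0 25 0 0 0;0 0 0 25 0 0 0;0 0 0 12 0 0 0;0 0 0 0 0 0 0'; python3 -c "
from h import *
go([666,42,204.5],1.8)"
```

```text
clock: 18.05
eef_pos: [659.3, 44.4, 218.5]
tcp_rot: [-3.141, -0.0, 1.801]
contact_force: [-1.0, -0.1, -0.7]
opening: 0.997
clk 18.05 pos [659.3  44.4 218.5] F [-1.  -0.1 -0.7] op 0.997 j6 -0.17
shift [-3.9  6.  14. ] rows 1 each [-3.88  5.97 14.04]
rot [-0.02 -0.    0.08] rows 0.011477431186342061
```

```bash
python3 -m jog '0 -4 6 8 0 0 0;0 0 0 5 0 0 0;0 0 0 0 0 0 0;0 0 0 0 0 0 0'; python3 -c "
from h import *
go([666,42,204.5],1.8)"
```

```text
clock: 18.38
eef_pos: [665.1, 43.4, 206.0]
tcp_rot: [3.141, 0.001, 1.803]
contact_force: [-0.3, 0.2, 0.4]
opening: 1.0
clk 18.38 pos [665.1  43.4 206. ] F [-0.3  0.2  0.4] op 1.0 j6 -0.17
shift [-1.6  0.6  1.5] rows 1 each [-1.58  0.57  1.51]
rot [0.06 0.04 0.19] rows 0.027775670337423588
```

```bash
python3 -m jog '100 -1.5 0.5 1.5 0 0 0;200 0 0 0 0 0 0;255 0 0 0 0 0 0;255 0 0 0 0 0 0;255 0 0 0 0 0 0' 40; python3 -m jog '255 0 0 0 0 0 0;255 0 0 0 0 0 0;255 0 0 -4 0 0 0;255 0 0 -6 0 0 0;255 0 0 -12 0 0 0';python3 -c "
from h import *
go([666,42,265],1.8)"
```

```text
clock: 18.8
eef_pos: [667.0, 41.9, 207.3]
tcp_rot: [3.137, 0.001, 1.803]
contact_force: [-0.8, 0.2, 0.4]
opening: 0.515
clock: 19.22
eef_pos: [665.1, 41.8, 227.5]
tcp_rot: [-3.141, 0.0, 1.803]
contact_force: [0.2, 0.3, -2.1]
opening: 0.516
clk 19.22 pos [665.1  41.8 227.5] F [ 0.2  0.3 -2.1] op 0.516 j6 -0.17
shift [ -0.    0.9 -37.5] rows 1 each [-1.00e-02  8.80e-01 -3.75e+01]
rot [-0.02  0.02  0.16] rows 0.02356180809728535
```

```bash
python3 -m jog '255 0 0 -15 0 0 0;255 0 0 -10 0 0 0;255 0 0 0 0 0 0';python3 -c "
from h import *
go([529.3,325.2,250],1.8)"
```

```text
clock: 19.47
eef_pos: [666.0, 41.8, 257.4]
tcp_rot: [3.14, 0.001, 1.803]
contact_force: [-0.7, 0.6, -2.5]
opening: 0.516
clk 19.47 pos [666.   41.8 257.4] F [-0.7  0.6 -2.5] op 0.516 j6 -0.17
shift [307.2 -67.8   6.9] rows 8 each [38.4  -8.48  0.87]
rot [0.11 0.05 0.16] rows 0.02887746846926434
```

```bash
python3 -m jog '255 25 -6 0 0 0 0;255 36 -8 0 0 0 0;255 36 -8 0 0 0 0;255 36 -8 0 0 0 0;255 36 -8 0 0 0 0'; python3 -m jog '255 36 -8 0 0 0 0;255 36 -8 0 0 0 0;255 30 -7 0 0 0 0;255 15 -3 5 0 0 0;255 0 0 5 0 0 0';python3 -c "
from h import *
go([529.3,325.2,150],1.8)"
```

```text
clock: 19.88
eef_pos: [592.0, 195.5, 258.3]
tcp_rot: [3.134, 0.004, 1.793]
contact_force: [0.0, 0.4, -3.9]
opening: 0.514
clock: 20.3
eef_pos: [534.4, 314.9, 248.8]
tcp_rot: [3.132, 0.001, 1.797]
contact_force: [0.1, -0.5, -3.0]
opening: 0.514
clk 20.3 pos [534.4 314.9 248.8] F [ 0.1 -0.5 -3. ] op 0.514 j6 0.31
shift [11.2 -3.6 98.7] rows 3 each [ 3.75 -1.19 32.9 ]
rot [ 0.53  0.05 -0.16] rows 0.07866873659431406
```

```bash
python3 -m jog '255 6 -2 15 0.5 0 -0.2;255 5 -1 28 0 0 0;255 0 0 28 0 0 0;255 0 0 12 0 0 0;255 0 0 0 0 0 0';python3 -c "
from h import *
go([529.3,325.2,110],1.8)
i=optics.grab_frame('wrist');cv2.imwrite('pics/w12.png',i[:,:,::-1])"
```

```text
clock: 20.72
eef_pos: [528.8, 325.0, 159.7]
tcp_rot: [3.141, 0.001, 1.803]
contact_force: [-0.9, 0.4, -2.9]
opening: 0.514
clk 20.72 pos [528.8 325.  159.7] F [-0.9  0.4 -2.9] op 0.514 j6 0.32
shift [ 0.2  0.5 49.7] rows 2 each [ 0.08  0.25 24.86]
rot [0.01 0.07 0.15] rows 0.023284846581988716
```

View pics/w12.png

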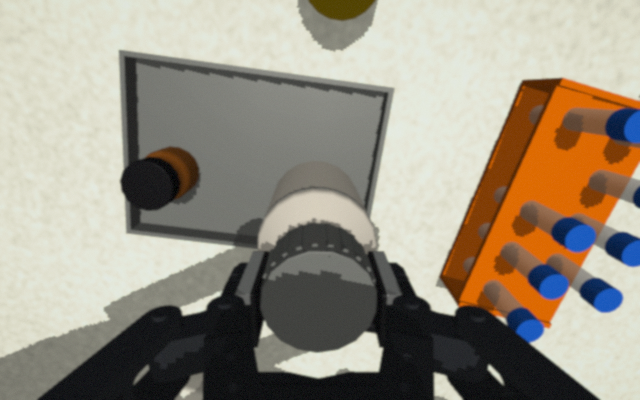

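```bash
python3 -m jog '255 0 0 22 0 0 0;255 0 0 16 0 0 0;255 0 0 6 0 0 0;255 0 0 0 0 0 0;255 0 0 0 0 0 0';python3 -m jog '255 0 0 2 0 0 0;255 0 0 0 0 0 0;255 0 0 0 0 0 0'; python3 -c "
from h import *
go([529.3,325.2,104],1.8)"
```

```text
clock: 21.18
eef_pos: [532.7, 323.6, 118.2]
tcp_rot: [3.138, 0.0, 1.799]
contact_force: [-0.2, -0.2, -2.6]
opening: 0.513
clock: 21.43
eef_pos: [534.5, 324.2, 119.2]
tcp_rot: [3.134, -0.001, 1.799]
contact_force: [-0.3, -0.7, -3.4]
opening: 0.519
clk 21.43 pos [534.5 324.2 119.2] F [-0.3 -0.7 -3.4] op 0.519 j6 0.32
shift [ 2.2 -5.  15.1] rows 1 each [ 2.16 -4.95 15.12]
rot [ 0.45 -0.05 -0.08] rows 0.0643894109625311
```

```bash
python3 -m jog '255 2 -5 5 0.4 0 0;255 0 0 4 0 0 0;255 0 0 0 0 0 0'; python3 -c "
from h import *
go([529.3,325.2,104],1.8)"; python3 -m jog '255 0 0 3 0 0 0;255 0 0 0 0 0 0'; python3 -c "
from h import *
go([529.3,325.2,104],1.8)"
```

```text
clock: 21.68
eef_pos: [529.6, 325.7, 111.3]
tcp_rot: [3.138, -0.002, 1.799]
contact_force: [-0.8, -0.1, -2.6]
opening: 0.515
clk 21.68 pos [529.6 325.7 111.3] F [-0.8 -0.1 -2.6] op 0.515 j6 0.32
shift [-0.5 -0.5  7.3] rows 1 each [-0.47 -0.48  7.31]
rot [ 0.18 -0.11 -0.08] rows 0.0323663251028989
clock: 21.85
eef_pos: [529.3, 325.8, 107.8]
tcp_rot: [3.139, -0.002, 1.799]
contact_force: [0.1, -1.2, -3.3]
opening: 0.514
clk 21.85 pos [529.3 325.8 107.8] F [ 0.1 -1.2 -3.3] op 0.514 j6 0.32
shift [-0.6 -0.1  3.8] rows 1 each [-0.64 -0.15  3.82]
rot [ 0.16 -0.11 -0.07] rows 0.028481029040427187
```

```bash
python3 -m jog '255 -0.5 0 2.5 0.2 -0.1 0;255 0 0 0 0 0 0;255 0 0 0 0 0 0'; python3 -m jog '255 0 0 1.2 0 0 0;255 0 0 0 0 0 0;255 0 0 0 0 0 0'
```

```text
clock: 22.1
eef_pos: [529.4, 325.3, 104.8]
tcp_rot: [-3.14, 0.0, 1.799]
contact_force: [-0.3, -0.4, -3.3]
opening: 0.516
clock: 22.35
eef_pos: [529.8, 325.6, 105.2]
tcp_rot: [-3.141, -0.0, 1.799]
contact_force: [-0.5, 0.4, -3.2]
opening: 0.511
```

```bash
python3 -m jog '255 0 -0.3 2 0 0 0;255 0 0 0 0 0 0;255 0 0 0 0 0 0'; python3 -m jog '255 0 0 1.5 0 0 0;255 0 0 0 0 0 0;255 0 0 0 0 0 0'
```

```text
clock: 22.6
eef_pos: [530.3, 326.1, 105.0]
tcp_rot: [3.14, -0.001, 1.799]
contact_force: [-0.7, 0.6, -2.5]
opening: 0.515
clock: 22.85
eef_pos: [530.6, 326.3, 104.6]
tcp_rot: [3.139, -0.001, 1.799]
contact_force: [0.5, -0.1, -1.6]
opening: 0.517
```

```bash
python3 -m jog '255 -0.5 -0.5 1.5 0 0 0;255 0 0 0.5 0 0 0;255 0 0 0 0 0 0';python3 -c "
from h import *
go([529.3,325.2,104],1.8)
i=optics.grab_frame('side');cv2.imwrite('pics/s3.png',cv2.resize(i[230:350,250:400,::-1],None,fx=5,fy=5,interpolation=2))"
```

```text
clock: 23.1
eef_pos: [530.6, 326.2, 104.5]
tcp_rot: [3.138, -0.002, 1.799]
contact_force: [-0.7, -0.1, -2.1]
opening: 0.52
clk 23.1 pos [530.6 326.2 104.5] F [-0.7 -0.1 -2.1] op 0.52 j6 0.32
shift [-0.7 -1.5  0.5] rows 1 each [-0.73 -1.46  0.54]
rot [ 0.19 -0.13 -0.08] rows 0.03456651139897488
```

View pics/s3.png

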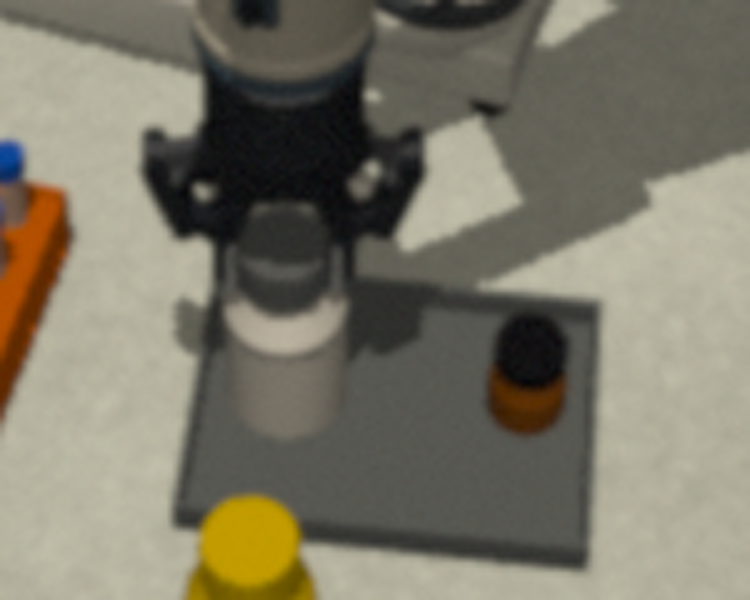

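```bash
python3 -m jog '255 0 0 2.5 0 0 0;255 0 0 2.5 0 0 0;255 0 0 1 0 0 0'
```

```text
clock: 23.4
eef_pos: [530.7, 326.8, 104.6]
tcp_rot: [3.138, -0.003, 1.798]
contact_force: [0.4, 0.2, -2.8]
opening: 0.515
```

```bash
python3 -m jog '255 0 0 3.5 0 0 0'; python3 -c "
from h import *
go([529.3,325.2,104],1.8)"
```

```text
clock: 23.48
eef_pos: [531.1, 327.2, 104.1]
tcp_rot: [3.137, -0.004, 1.798]
contact_force: [-15.0, -8.0, 55.9]
opening: 0.512
clk 23.48 pos [531.1 327.2 104.1] F [-15.   -8.   55.9] op 0.512 j6 0.32
shift [-1.5 -2.2  0.1] rows 1 each [-1.52 -2.18  0.13]
rot [ 0.27 -0.21 -0.1 ] rows 0.05017026370627715
```

```bash
python3 -m jog '255 0 0 0 0 0 0;255 0 0 0 0 0 0'; python3 -m jog '150 0 0 0 0 0 0;60 0 0 0 0 0 0;0 0 0 0 0 0 0;0 0 0 0 0 0 0;0 0 0 0 0 0 0'; python3 -c "
from h import *
go([529.3,325.2,104],1.8)"
```

```text
clock: 23.65
eef_pos: [531.5, 327.6, 105.6]
tcp_rot: [3.135, -0.004, 1.798]
contact_force: [-0.5, 0.1, -3.2]
opening: 0.511
clock: 24.07
eef_pos: [531.7, 327.4, 103.7]
tcp_rot: [3.136, -0.004, 1.798]
contact_force: [0.4, -0.6, -0.7]
opening: 0.998
clk 24.07 pos [531.7 327.4 103.7] F [ 0.4 -0.6 -0.7] op 0.998 j6 0.32
shift [-1.6 -2.8 -0.3] rows 1 each [-1.58 -2.8  -0.3 ]
rot [ 0.34 -0.23 -0.09] rows 0.0588942706604943
```

```bash
python3 -m jog '0 0 0 -10 0 0 0;0 0 0 -30 0 0 0;0 0 0 -38 0 0 0;0 0 0 -38 0 0 0;0 0 0 -30 0 0 0'; python3 -c "
from h import *
go([515,-250,270],1.8)
i=optics.grab_frame('wrist');cv2.imwrite('pics/w13.png',i[:,:,::-1])"
```

```text
clock: 24.48
eef_pos: [526.9, 324.1, 248.5]
tcp_rot: [-3.132, 0.001, 1.798]
contact_force: [1.1, 1.3, -0.3]
opening: 1.0
clk 24.48 pos [526.9 324.1 248.5] F [ 1.1  1.3 -0.3] op 1.0 j6 0.32
shift [-556.6 -141.3  -19.6] rows 15 each [-37.11  -9.42  -1.31]
rot [-0.53  0.06 -0.1 ] rows 0.07592633563937437
```

View pics/w13.png

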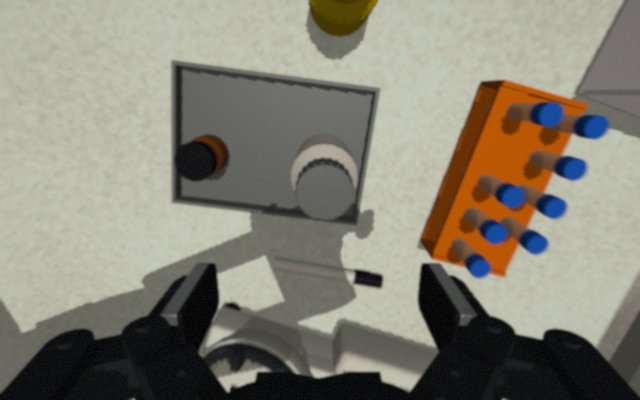

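```bash
python3 -m jog '0 -30 -8 -2 -0.5 0 0;0 -37 -9 -1 0 0 0;0 -37 -9 -1 0 0 0;0 -37 -9 -1 0 0 0;0 -37 -9 -1 0 0 0'; python3 -m jog '0 -37 -9 -1 0 0 0;0 -37 -9 -1 0 0 0;0 -37 -9 -1 0 0 0;0 -37 -9 -1 0 0 0;0 -37 -9 -1 0 0 0'; python3 -c "
from h import *
go([515,-250,250],1.8)"
```

```text
clock: 24.95
eef_pos: [529.6, 144.7, 268.4]
tcp_rot: [3.118, -0.007, 1.808]
contact_force: [0.8, 0.9, -0.2]
opening: 1.001
clock: 25.37
eef_pos: [527.7, -54.4, 275.2]
tcp_rot: [3.112, -0.005, 1.809]
contact_force: [1.4, 0.0, 0.1]
opening: 0.999
clk 25.37 pos [527.7 -54.4 275.2] F [1.4 0.  0.1] op 0.999 j6 -0.36
shift [-187.2  -59.3   22.4] rows 5 each [-37.45 -11.86   4.48]
rot [ 1.67 -0.32  0.54] rows 0.251079660932004
```

```bash
python3 -m jog '0 -37 -11 4 1.7 -0.3 0.5;0 -37 -11 4 0 0 0;0 -37 -11 4 0 0 0;0 -30 -11 4 0 0 0;0 0 0 0 0 0 0'; python3 -c "
from h import *
import pickle
go([521,-307,160],1.8)
c=optics.camera_info('wrist');i=optics.grab_frame('wrist');pickle.dump(c,open('w14.pkl','wb'))
cv2.imwrite('pics/w14.png',i[:,:,::-1]);print(proj('w',[521,-307,134],c))"
```

```text
clock: 25.78
eef_pos: [516.1, -215.4, 262.3]
tcp_rot: [3.138, 0.005, 1.796]
contact_force: [-0.5, 0.4, 0.6]
opening: 1.001
clk 25.78 pos [ 516.1 -215.4  262.3] F [-0.5  0.4  0.6] op 1.001 j6 -0.62
shift [-89.9 -16.1 102.7] rows 4 each [-22.47  -4.02  25.68]
rot [ 0.21  0.29 -0.2 ] rows 0.05769286357328505
[300.54329182 288.33952116]
```

View pics/w14.png

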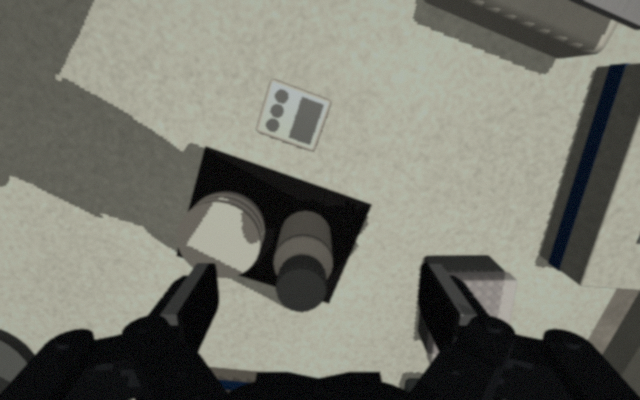

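```bash
python3 -c "
from h import *
import pickle
print(ray('w',301.5,284,134,pickle.load(open('w14.pkl','rb'))))"; python3 -m jog '0 -25 -4 12 0.2 0.3 -0.2;0 -25 -4 20 0 0 0;0 -25 -4 20 0 0 0;0 -12 -3 15 0 0 0;0 0 0 0 0 0 0'; python3 -c "
from h import *
import pickle
go([521,-307,100],1.8)
c=optics.camera_info('wrist');i=optics.grab_frame('wrist');pickle.dump(c,open('w15.pkl','wb'))
cv2.imwrite('pics/w15.png',i[:,:,::-1]);print(proj('w',[521,-307,134],c))"
```

```text
[ 520.90666607 -302.49816653  134.        ]
clock: 26.25
eef_pos: [524.3, -301.7, 197.5]
tcp_rot: [3.134, 0.0, 1.801]
contact_force: [-1.1, 0.2, -0.3]
opening: 1.003
clk 26.25 pos [ 524.3 -301.7  197.5] F [-1.1  0.2 -0.3] op 1.003 j6 -0.76
shift [-4.4 -5.1 97.4] rows 3 each [-1.46 -1.7  32.48]
rot [0.41 0.03 0.04] rows 0.058512959789766554
[311.27278483 226.62344184]
```

View pics/w15.png

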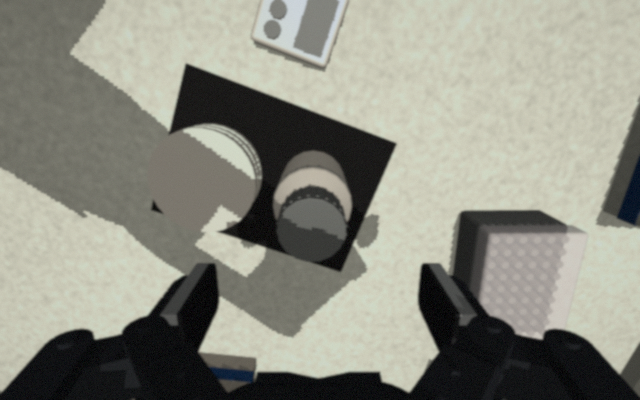

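```bash
python3 -m jog '0 -5 -4 18 0.4 0 0;0 0 -1 28 0 0 0;0 0 -1 28 0 0 0;0 0 0 14 0 0 0;0 0 0 0 0 0 0'; python3 -c "
from h import *
go([521,-307.3,102],1.8)"
```

```text
clock: 26.72
eef_pos: [525.8, -301.9, 116.3]
tcp_rot: [3.132, 0.006, 1.804]
contact_force: [-1.3, 0.2, -0.1]
opening: 0.997
clk 26.72 pos [ 525.8 -301.9  116.3] F [-1.3  0.2 -0.1] op 0.997 j6 -0.76
shift [-4.  -6.1 14.3] rows 1 each [-4.02 -6.08 14.3 ]
rot [0.54 0.32 0.22] rows 0.09373714165515437
```

```bash
python3 -m jog '0 -4 -6 6 0.5 0.3 0.2;0 -1 -1 8 0 0 0;0 0 0 0 0 0 0;0 0 0 0 0 0 0'; python3 -c "
from h import *
go([521,-307.3,102],1.8)"
```

```text
clock: 27.05
eef_pos: [522.8, -306.8, 106.3]
tcp_rot: [3.138, 0.003, 1.803]
contact_force: [0.5, 0.1, 0.0]
opening: 0.998
clk 27.05 pos [ 522.8 -306.8  106.3] F [0.5 0.1 0. ] op 0.998 j6 -0.77
shift [-0.  -1.9  4.3] rows 1 each [-0.05 -1.85  4.25]
rot [0.21 0.15 0.17] rows 0.04365983544346348
```

```bash
python3 -m jog '0 0 -2 5.5 0.2 0.1 0;100 0 0 0 0 0 0;200 0 0 0 0 0 0;255 0 0 0 0 0 0;255 0 0 0 0 0 0' 40; python3 -m jog '255 0 0 0 0 0 0;255 0 0 0 0 0 0'; python3 -c "
from h import *
go([521,-307.3,102],1.8)
i=optics.grab_frame('wrist');cv2.imwrite('pics/w16.png',i[:,:,::-1])"
```

```text
clock: 27.47
eef_pos: [522.0, -308.2, 103.0]
tcp_rot: [3.139, 0.003, 1.803]
contact_force: [-0.3, 1.2, -1.6]
opening: 0.514
clock: 27.63
eef_pos: [521.9, -308.1, 103.0]
tcp_rot: [3.139, 0.003, 1.802]
contact_force: [-1.0, -0.2, -1.1]
opening: 0.516
clk 27.63 pos [ 521.9 -308.1  103. ] F [-1.  -0.2 -1.1] op 0.516 j6 -0.77
shift [ 1.  -0.7  1. ] rows 1 each [ 1.03 -0.68  1.02]
rot [0.16 0.18 0.13] rows 0.03846271006757551
```

View pics/w16.png

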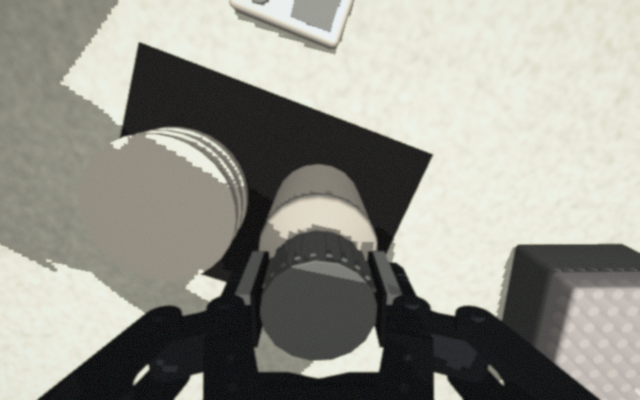

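```bash
python3 -m jog '255 0 0 -6 0 0 0;255 0 0 -20 0 0 0;255 0 0 -38 0 0 0;255 0 0 -38 0 0 0;255 0 0 -35 0 0 0';  python3 -m jog '255 0 0 -15 0 0 0;255 0 0 0 0 0 0';python3 -c "
from h import *
go([666,40,255],1.8)"
```

```text
clock: 28.1
eef_pos: [515.0, -304.0, 234.4]
tcp_rot: [-3.128, -0.012, 1.802]
contact_force: [1.1, 0.1, -3.9]
opening: 0.516
clock: 28.27
eef_pos: [517.6, -305.6, 258.1]
tcp_rot: [-3.135, -0.006, 1.802]
contact_force: [-0.3, -0.4, -3.6]
opening: 0.514
clk 28.27 pos [ 517.6 -305.6  258.1] F [-0.3 -0.4 -3.6] op 0.514 j6 -0.77
shift [302.4 223.7   3.3] rows 10 each [30.24 22.37  0.33]
rot [-0.38 -0.32  0.13] rows 0.07137748793650182
```

```bash
python3 -m jog '255 20 14 0 -0.4 -0.3 0;255 29 21.5 0 0 0 0;255 29 21.5 0 0 0 0;255 29 21.5 0 0 0 0;255 29 21.5 0 0 0 0';  python3 -m jog '255 29 21.5 0 0 0 0;255 29 21.5 0 0 0 0;255 29 21.5 0 0 0 0;255 25 19 0 0 0 0;255 15 11 0 0 0 0';python3 -c "
from h import *
go([666,40,240],1.8)"
```

```text
clock: 28.68
eef_pos: [581.6, -151.7, 254.6]
tcp_rot: [-3.138, 0.002, 1.793]
contact_force: [0.4, -1.2, -4.6]
opening: 0.514
clock: 29.1
eef_pos: [644.3, 3.9, 245.1]
tcp_rot: [-3.128, -0.002, 1.794]
contact_force: [0.4, -0.2, -4.3]
opening: 0.517
clk 29.1 pos [644.3   3.9 245.1] F [ 0.4 -0.2 -4.3] op 0.517 j6 -0.22
shift [30.4 29.2  4.8] rows 2 each [15.19 14.59  2.38]
rot [-0.76 -0.13 -0.36] rows 0.11997208657226528
```

```bash
python3 -m jog '255 14 13 2 -0.8 -0.1 0.3;255 12 12 2 0 0 0;255 0 0 2 0 0 0;255 0 0 0 0 0 0';python3 -c "
from h import *
go([666,40,215],1.8)"
```

```text
clock: 29.43
eef_pos: [662.1, 42.0, 231.5]
tcp_rot: [-3.134, -0.003, 1.794]
contact_force: [-1.2, -0.5, -3.5]
opening: 0.511
clk 29.43 pos [662.1  42.  231.5] F [-1.2 -0.5 -3.5] op 0.511 j6 -0.16
shift [-2.8  3.5 16.5] rows 1 each [-2.82  3.47 16.47]
rot [-0.44 -0.17 -0.35] rows 0.08304017571221291
```

```bash
python3 -m jog '255 -3 3 7 -0.4 -0.2 0.3;255 0 1 5 0 0 0;255 0 0 1 0 0 0;255 0 0 0 0 0 0';python3 -c "
from h import *
go([666,40,215],1.8)"; python3 -m jog '255 0 0 3 0 0 0;255 0 0 0 0 0 0;255 0 0 0 0 0 0'
```

```text
clock: 29.77
eef_pos: [665.5, 37.2, 214.7]
tcp_rot: [-3.137, 0.001, 1.786]
contact_force: [0.7, 0.0, -3.3]
opening: 0.515
clk 29.77 pos [665.5  37.2 214.7] F [ 0.7  0.  -3.3] op 0.515 j6 -0.16
shift [ 2.6  1.1 -0.4] rows 1 each [ 2.59  1.11 -0.35]
rot [-0.27  0.06 -0.77] rows 0.11600161482595375
clock: 30.02
eef_pos: [665.1, 35.5, 211.4]
tcp_rot: [-3.136, 0.001, 1.784]
contact_force: [0.4, -0.8, -4.0]
opening: 0.517
```

```bash
python3 -m jog '255 3 1 0 -0.3 0 0;255 0 0 2 0 0 0;255 0 0 0 0 0 0;255 0 0 0 0 0 0'; python3 -m jog '255 0 0 2 0 0 0;255 0 0 0 0 0 0;255 0 0 0 0 0 0';python3 -m jog '255 0 0 2 0 0 0;255 0 0 0 0 0 0;255 0 0 0 0 0 0'
```

```text
clock: 30.35
eef_pos: [665.9, 38.7, 210.4]
tcp_rot: [3.139, 0.001, 1.784]
contact_force: [0.1, -0.2, -4.5]
opening: 0.511
clock: 30.6
eef_pos: [666.0, 38.8, 208.9]
tcp_rot: [3.139, 0.002, 1.784]
contact_force: [0.2, 0.1, -2.9]
opening: 0.517
clock: 30.85
eef_pos: [666.1, 38.8, 207.1]
tcp_rot: [3.138, 0.002, 1.784]
contact_force: [0.2, -0.8, -1.4]
opening: 0.514
```

```bash
python3 -m jog '255 0 0 1.8 0 0 0;255 0 0 0 0 0 0;255 0 0 0 0 0 0'; python3 -c "
from h import *
for k in range(3): i=optics.grab_frame('side');print(r.sense()['contact_force'],r.sense()['eef_pos'])
cv2.imwrite('pics/s4.png',cv2.resize(i[140:240,240:370,::-1],None,fx=6,fy=6,interpolation=2))"
```

```text
clock: 31.1
eef_pos: [666.2, 38.8, 205.6]
tcp_rot: [3.138, 0.002, 1.784]
contact_force: [-1.2, -0.0, -0.2]
opening: 0.516
[-1.27354018 -0.40438931 -1.40747429] [666.16451083  38.79503815 205.55782638]
[-1.29517671 -0.65709056 -0.31558717] [666.15098294  38.75998385 205.56456943]
[-1.02797856 -0.29993981 -0.64152914] [666.16115994  38.77223554 205.57207684]
```

View pics/s4.png

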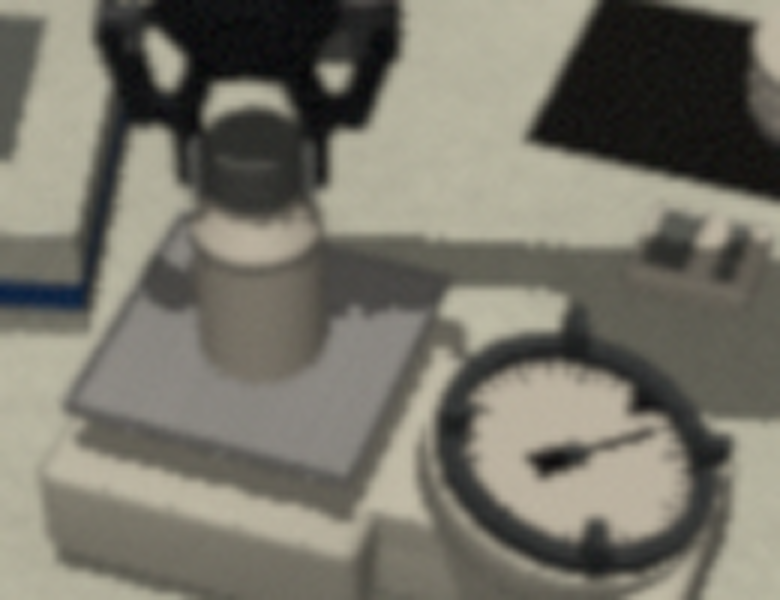

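Nearly fully supported; the needle has passed zero. Release.

```bash
python3 -m jog '255 0 0 0.6 0 0 0;255 0 0 0 0 0 0;150 0 0 0 0 0 0;60 0 0 0 0 0 0;0 0 0 0 0 0 0'; python3 -m jog '0 0 0 0 0 0 0;0 0 0 0 0 0 0;0 0 0 -8 0 0 0;0 0 0 -25 0 0 0;0 0 0 -38 0 0 0';python3 -m jog '0 0 0 -38 0 0 0;0 0 0 -10 0 0 0;0 10 -25 0 0 0 0;0 10 -25 0 0 0 0;0 0 0 0 0 0 0';python3 -c "
from h import *
s=r.sense();print(s['clock'],s['eef_pos'])
import pickle
c=optics.camera_info('wrist');i=optics.grab_frame('wrist');pickle.dump(c,open('w17.pkl','wb'))
cv2.imwrite('pics/w17.png',i[:,:,::-1])
i=optics.grab_frame('side');cv2.imwrite('pics/s5.png',cv2.resize(i[100:360,200:420,::-1],None,fx=3,fy=2.3,interpolation=2))
i=optics.grab_frame('side');cv2.imwrite('pics/s5d.png',cv2.resize(i[180:245,300:370,::-1],None,fx=9,fy=9,interpolation=2))"
```

```text
clock: 31.67
eef_pos: [666.8, 38.9, 205.5]
tcp_rot: [3.136, 0.002, 1.784]
contact_force: [0.0, 0.0, 0.1]
opening: 0.784
clock: 32.08
eef_pos: [663.1, 38.8, 271.1]
tcp_rot: [-3.135, 0.0, 1.784]
contact_force: [1.3, -0.2, -0.7]
opening: 1.002
clock: 32.5
eef_pos: [613.2, 48.0, 333.5]
tcp_rot: [3.132, 0.003, 1.784]
contact_force: [0.7, 0.1, -0.2]
opening: 1.0
32.5 [613.18748516  48.04920821 333.49200347]
```

View pics/w17.png

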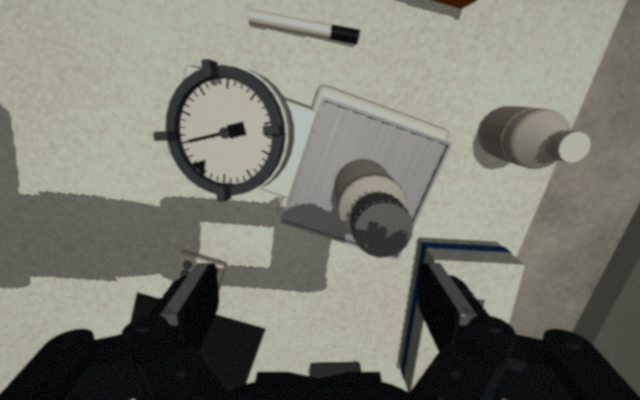

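View pics/s5.png

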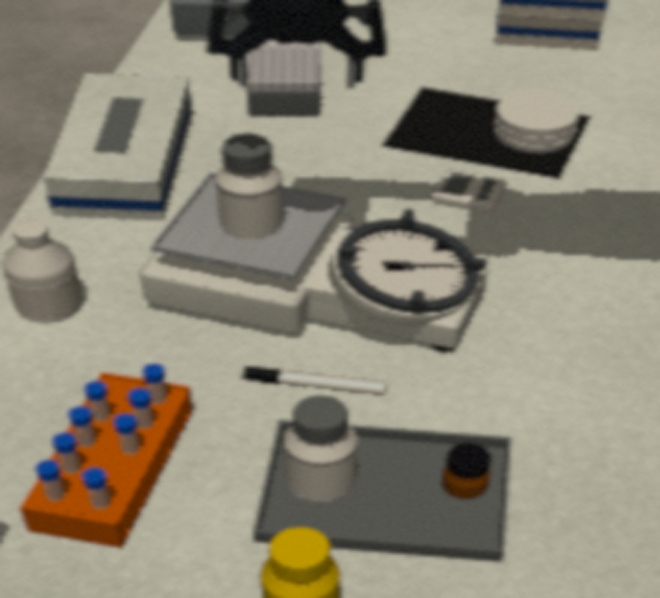

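```bash
python3 -m jog '0 0 0 -10 0 0 0;0 0 0 0 0 0 0;0 0 0 0 0 0 0;0 0 0 0 0 0 0'; python3 -c "
from h import *
print(ticket.sign_off(),r.sense()['clock'])"
```

```text
clock: 32.98
eef_pos: [618.8, 47.0, 342.9]
tcp_rot: [3.132, 0.003, 1.783]
contact_force: [-0.6, 0.5, 0.5]
opening: 1.003
the job is handed in; nothing more can be done
the job is handed in; nothing more can be done
```

I finished the job in the order asked and handed it in at about 33 s of the 72 s. I stood bottle A on the pan and turned the ring about 117° by gripping one rib. Then I put A back in the tray and stood bottle B on the pan.

- **Zero setting:** With A on the pan, the best close view put the arrowhead about 1° (roughly 3 g) short of the needle tip. A rougher, more oblique view gave about 2.4° (roughly 7 g). I accepted the setting and did not turn the ring again.
- **Last pictures:** A stands upright in the tray within about 1 to 2 mm of where it started. B stands upright on the pan, and the needle now points clockwise of the zero arrowhead, so B is heavier. By eye the difference is about 75 to 100 g; I did not measure it closely. The wrist force readings suggested less, about 50 to 60 g. Of the other things, those in view stand where they were, and the gripper is clear of everything.
- **Setting A down in the tray:** One downward test push through the bottle, to confirm it had reached the floor, read about 56 N at the wrist. That is below the 120 N wrist limit, and the load went through the gripped bottle. The arm then rebounded about 1 mm before I opened the gripper, so A may have settled by up to that much.

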